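# Exchange the worn gauge at the closed end of the magazine rail

## Task

The big thread gauge at the closed end of the magazine rail is worn: slide out the two gauges in front of it and stand them aside, then bring the worn one to the empty pocket of the tray. Put the fresh big gauge from the tray into the closed end in its place, and return the other two to the rail, each to the place it had. Keep every gauge upright throughout, leave them all standing released, and leave the ring gauge and the plug gauge lying where they are.

Things in the scene. Friction and masses are not known exactly. Their poses are not given: they have to be found in the camera images.
- rail: Fixed magazine rail. Foot plate 230 x 88 x 6 mm; origin centre of its underside; +x along the lane to the CLOSED end. Lane floor 6 mm above bench. From x = -56 (open mouth) to +103 mm (end stop, 30 mm high) the lane is roofed by lips: inside 42 wide, 10 high, slot 22 mm between lips, lip tops 20 mm above bench. Gauge feet are captive below: they leave and enter only by sliding through the mouth.
- rail_apron (a point): Point on the open loading apron in front of the rail's mouth, at the rail's x = -85 mm, y = 0, z = 6 mm (floor height); axes as the rail's. The lane floor continues here (x -115 to -56 mm) without lips: a gauge centred here can be set down or lifted straight up. Side guides 10 mm above the floor flare outward, from about 43 to 66 mm apart.
- rail_closed_end (a point): Place at the closed end of the lane, on its floor (the rail's x = +80 mm, y = 0, z = 6 mm); axes as the rail's. The middle place is 54 mm and the front place 108 mm nearer the mouth (x = +26 and -28 mm). Each place is marked by an engraved line across both lips.
- tray: Grey plastic transport tray, fixed, 140 x 74 mm, walls 18 mm high and 4 mm thick, floor 4 mm thick; a cross wall makes two pockets, each 64 x 66 mm inside. Origin at the centre of the underside; pocket centres at x = +34 and x = -34 mm, y = 0. At the start the fresh gauge stands in the +x pocket; the -x pocket is empty.
- worn_gauge: Worn big thread gauge, steel, at the rail's closed end at the start. 72 mm high; origin at the centre of the underside, z up. Round foot 36 mm diameter x 6 mm; neck 14 mm diameter up to 20 mm; knurled grip 30 mm diameter from 20 to 46 mm height: hold it there; thread plug 20 mm diameter above. About 0.22 kg. Looks the same as the fresh gauge.
- fresh_gauge: Fresh big thread gauge, same shape and size as the worn one (grip 30 mm diameter, thread plug 20 mm); stands in one pocket of the tray at the start. Origin at the centre of the underside.
- slim_gauge: Slim thread gauge, steel, in the middle or front place of the rail at the start. Same foot and neck (foot 36 mm diameter x 6 mm, neck 14 mm); round knurled grip 18 mm diameter from 20 to 46 mm height; thin thread plug 7 mm diameter up to 70 mm. Origin at the centre of the underside. 0.10 kg.
- hex_gauge: Hexagonal thread gauge, steel, in the front or middle place of the rail at the start. Same foot and neck; hexagonal grip 23 mm across flats from 20 to 46 mm height; thread plug 12 mm diameter up to 72 mm. Origin at the centre of the underside. 0.14 kg.
- ring_gauge: Bystander: loose grey steel ring 45 mm diameter, 14 mm high, lying on the bench near the robot. Origin at the centre of the underside. Leave it alone.
- plug_gauge: Bystander: loose plug gauge with a white hexagonal handle, 17 x 98 x 14 mm (long along its own y), lying between rail and tray. Origin at the centre of the underside. Leave it alone. Apart from the listed things the bench is free for x = 0.37 to 0.68 m, y = -0.27 to +0.28 m (and up to y = +0.38 m where x is below 0.54).
Not all that is in view belongs to the job. Leave any orange, pink or yellow look-alike of the slim_gauge alone.

How it is judged:
By the outcome, as a careful person would: the job done as asked, in the order asked, and still so for the second after the job is handed in, with the robot touching nothing.
It also fails if it takes over 122 s, if anything falls off the work surface, if the arm or the gripper's body presses on something with over 40 N, if the wrist force passes 120 N, or if a joint passes its speed limit or range.

## Robot

A 6-joint arm with a two-finger parallel gripper is mounted at the origin on a cart in front of the work surface, level with it; the furniture and walls round the work are solid. World frame = base frame: x ahead of the robot, y to its left, z up, the work surface at z = 0. Lengths are in mm, angles in rad, forces in N, time in s.
With the tool pointing down it reaches from about 250 to 725 mm from the base axis. Payload 9.7 kg.
Tool frame: the origin (TCP) lies midway between the tips of the shut fingers; the grasp point (between the pads) lies env.grip_depth behind it (env.grip_depth is the distance from the TCP to the grasp point, in mm); z points along the fingers, y is the line along which they close (so a half turn about z gives the same grasp; the last joint's range is limited). The gripper opens to 85 mm and grips with 20 to 120 N. Pads are 22 mm wide; open, the fingers measure 114 mm over their backs; the gripper's body (76 mm by 85 mm) begins 54 mm behind the grasp point. The pads swing forward as they close: fully open they stand 13 mm farther back than shut.
Start: joints at [0, 0.087, 0.176, 1.66, 0, 1.571], TCP at [549.997, -0, 231.284] pointing down, gripper open.
Joint ranges: [-3.13, 3.13], [-0.85, 1.81], [-1.15, 1.24], [-2.2, 2.28], [-1.44, 1.52], [-3.14, 3.14]. Speed limits (rad/s): [2.22, 2.22, 2.57, 3.14, 3.14, 3.14].

## Interface

Orientations are given as a 3x3 rotation matrix whose columns are the frame's x, y, z axes.
In Python, from rig import telemetry, snapshot, calibration, close_job, env gives the robot as it stands.
- The arm moves only by the shell command python3 -m handwheel 'ROWS'. ROWS is JSON, a list of rows, each a list of 7 numbers: the finger opening in mm, from 0 to 85.4, then the shift along the tool's x, y, z in units of 25 mm (1.0 is 25 mm), then the turn, a rotation vector about the tool's x, y, z in units of 6 degrees (1.0 is 6 degrees). A call has 1 to 10 rows; each row is the pose to reach, as a shift and turn from the pose commanded when the call began, along the tool's axes at that moment; what a row does not reach only later rows make up. A row lasts 1/10 s, in which the tool goes at most 50 mm and 8.59 degrees, less where a joint would pass 70% of its speed; a pose out of reach is approached as far as the arm can. A call with a gripper value outside its range is refused whole. The fingers move at their own pace and stop on an object; the grip force is fixed at half the most. Time passes only in rows, so rows that repeat a pose let the fingers close. It gives the time, the measured TCP pose, the force, the opening and the grip force at its end, in the units of the state.
- telemetry.get_obs(): the state, without advancing time (a new reading comes with each control period).
- snapshot(name): name is "scene" or "side" or "wrist"; returns (picture, depth): 480x640x3 uint8, red, green, blue; 480x640 float32, mm along the optical axis (not along the pixel's ray), 0 where there is no reading.
- calibration(name): a dict with "camera_matrix" (3x3 intrinsics, pixels), "R" (3x3) and "t" (3): a world point X has camera coordinates R X + t. Camera axes: x right, y down, z forward; pixel columns grow to the right and rows downward; lengths in mm; the calibration is good to about 2 mm. A picture is of the moment at which its call begins: read the wrist's pose just before it. calibration takes no time and is no camera call; for the wrist camera it gives the pose at the moment of the call.
- close_job(): hands the job in; it is judged then, once.
The state is a dict: "time": time; "joints": joint angles; "dq": joint speeds; "joint_efforts": joint torques, N m; "position": TCP position; "tcp_rot": TCP orientation; "ft_force": force on the tool from outside, world axes, zero at the start; "wrist_torque": the same for the moment, N m; "opening": opening from 0.0 (shut) to 1.0 (fully open); "gripper_force": force on a finger pad.
Only numpy, scipy, OpenCV 4.12 (cv2) and the standard library are available. Lean on these libraries where they do the work, as an engineer would, in place of code of your own. Each camera call takes 0.05 s, during which the arm holds its last target. There are 200 camera calls.

## Working session

There is one attempt and no reset: what is moved stays moved. The work goes in short steps, Python scripts to look and compute and a shell command to move; the robot and the scene stay as the last step left them, time stands still between calls to the robot, and variables do not carry over. Pictures are saved under pics/ and viewed, at most 14 in all, crops included, and the job is handed in when it is done.

```bash
ls; mkdir -p pics
python3 - <<'E'
from rig import telemetry, snapshot, calibration, env
import cv2, numpy as np
print(env.grip_depth, telemetry.get_obs())
for n in ("scene","side","wrist"):
    c=calibration(n); p,d=snapshot(n)
    cv2.imwrite(f"pics/{n}0.png",p[:,:,::-1]); np.savez(f"{n}0.npz",p=p,d=d,**{k:np.array(v) for k,v in c.items()})
    R=np.array(c["R"]);print(n,c["camera_matrix"],R, -R.T@np.array(c["t"]))
E
```

```text
pics
18.700000000000003 {'time': 0.0, 'joints': array([-2.88512659e-05,  8.74301448e-02,  1.75126627e-01,  1.65979602e+00,
        2.37456342e-05,  1.57079024e+00]), 'dq': array([ 0.00039321,  0.00019213,  0.00046138, -0.00202837,  0.00133864,
       -0.00044937]), 'joint_efforts': array([ 7.68234549e-04, -5.20392072e+01,  4.64802504e+01,  1.63646933e-02,
        2.23589603e-05, -6.77332673e-05]), 'position': array([ 5.49767691e+02, -9.09398808e-03,  2.30595671e+02]), 'tcp_rot': array([[ 2.27999260e-05,  9.99999151e-01, -1.30320940e-03],
       [ 9.99999999e-01, -2.27689508e-05,  2.37832335e-05],
       [ 2.37535406e-05, -1.30320994e-03, -9.99999151e-01]]), 'ft_force': array([ 0.28525557,  0.0461009 , -0.39945949]), 'wrist_torque': array([-0.01794272, -0.02713574, -0.0017426 ]), 'gripper_force': 0.0, 'opening': 1.0009079166051806}
scene [[439.34104555   0.         325.5480651 ]
 [  0.         439.34104555 236.93252526]
 [  0.           0.           1.        ]] [[-8.69864781e-01 -4.93290238e-01  5.77470385e-05]
 [-3.04137192e-01  5.36221361e-01 -7.87379972e-01]
 [ 3.88375889e-01 -6.84931670e-01 -6.16467984e-01]] [176.20607531 640.26670078 580.87035734]
side [[484.58163703   0.         321.89212318]
 [  0.         484.58163703 246.10066711]
 [  0.           0.           1.        ]] [[-0.98310042 -0.18214693 -0.01833202]
 [-0.10983825  0.666996   -0.73692055]
 [ 0.1464552  -0.72245335 -0.67573074]] [334.22924179 916.17343294 825.67684758]
wrist [[428.06958254   0.         309.3069961 ]
 [  0.         428.06958254 242.7146651 ]
 [  0.           0.           1.        ]] [[ 9.99999545e-01 -9.11949515e-04 -2.80460596e-04]
 [-7.91237475e-04 -9.56923429e-01  2.90339328e-01]
 [-5.33154125e-04 -2.90338974e-01 -9.56923715e-01]] [549.80873825  72.83879507 373.64908119]
```

View pics/scene0.png

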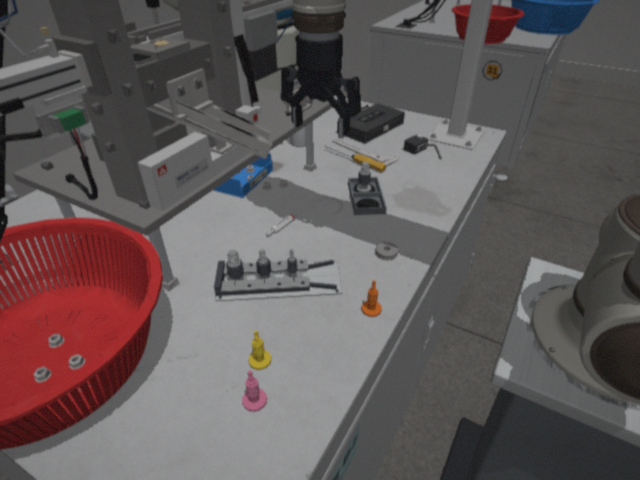

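View pics/side0.png

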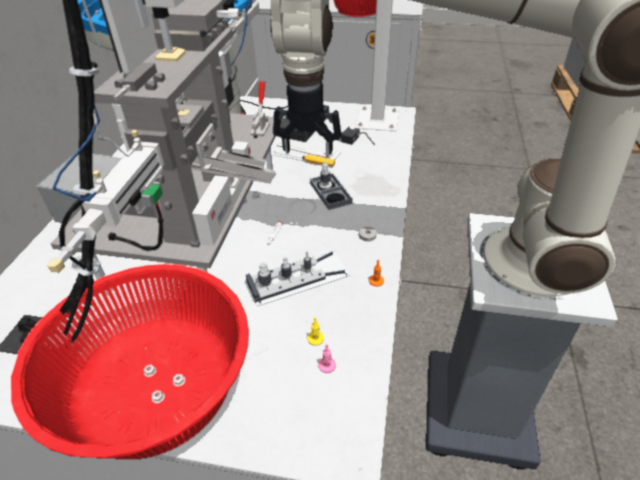

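View pics/wrist0.png

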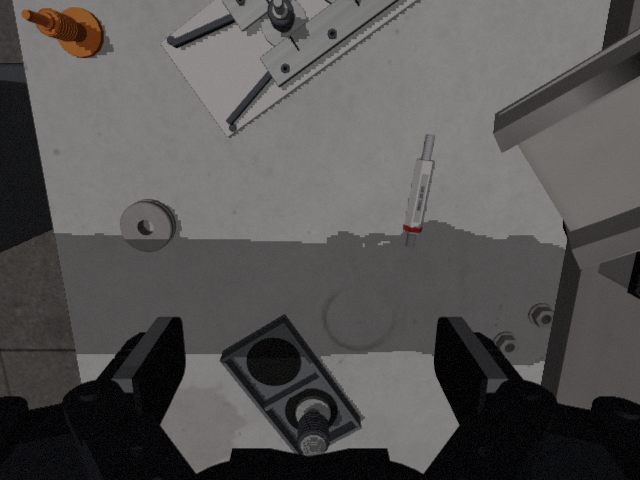

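The scene view shows the rail at about (275,275), with its closed end at the left (215,280) and its mouth at the right (335,270). The big gauge is at (235,265), with the other two at (263,263) and (292,262). The tray is at (367,190), and the pink, yellow and orange decoys stand apart from the job. The wrist view shows the tray at (290,385) with the fresh gauge in its lower-right pocket, the ring at (147,225), and the plug gauge at (420,190). I'll move over the rail for closer wrist views.

```bash
cat > snap.py <<'E'
import sys,cv2,numpy as np
from rig import telemetry, snapshot, calibration
def take(tag,n="wrist"):
    c=calibration(n); p,d=snapshot(n)
    cv2.imwrite(f"pics/{tag}.png",p[:,:,::-1]); np.savez(f"{tag}.npz",p=p,d=d,**{k:np.array(v) for k,v in c.items()})
if __name__=="__main__": take(sys.argv[1],*sys.argv[2:])
E
python3 -m handwheel '[[85,2,0,0,0,0,0],[85,4,0,0,0,0,0],[85,4,0,0,0,0,0],[85,4,0,0,0,0,0],[85,4,0,0,0,0,0]]'; python3 snap.py w1
python3 -m handwheel '[[85,2,0,0,0,0,0],[85,4,0,0,0,0,0],[85,4,0,0,0,0,0],[85,4,0,0,0,0,0],[85,4,0,0,0,0,0]]'; python3 snap.py w2
```

```text
time: 0.65
position: [550.0, 99.5, 231.1]
tcp_rot: [[0.0, 1.0, -0.0], [1.0, -0.0, -0.0], [-0.0, -0.0, -1.0]]
ft_force: [-0.2, -0.1, 0.9]
opening: 0.994
gripper_force: 0.0
time: 1.2
position: [550.2, 198.7, 231.4]
tcp_rot: [[0.001, 1.0, 0.0], [1.0, -0.001, -0.0], [-0.0, 0.0, -1.0]]
ft_force: [-0.3, -0.4, 0.1]
opening: 0.991
gripper_force: 0.0
```

View pics/w2.png

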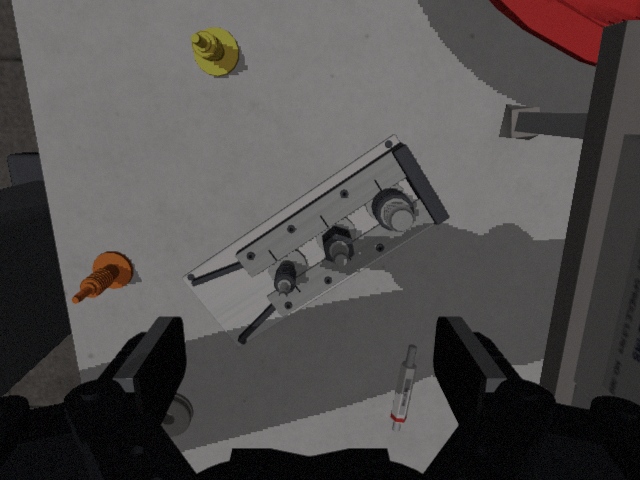

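View pics/w1.png

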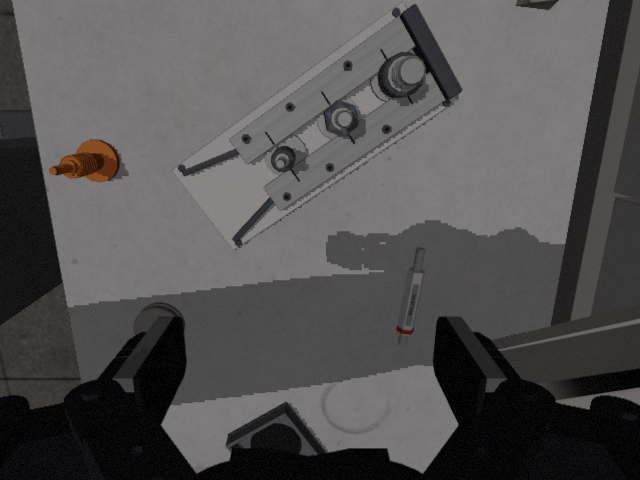

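The rail runs from its mouth at the lower left (w1 ≈ (205,210)) to its dark end stop at the upper right (432,55). The slim gauge is in front (284,158), the hex gauge in the middle (343,119) and the big gauge at the closed end (405,70). The lip screws and engraved lines are clear in both views. Next I'll triangulate the screws and the gauge tops.

```bash
cat > geo.py <<'E'
import numpy as np, cv2
def load(t): return np.load(f"{t}.npz")
def cloud(f):
    v,u=np.mgrid[0:480,0:640]; d=f["d"].astype(float); K=f["camera_matrix"]
    P=np.stack([(u-K[0,2])/K[0,0]*d,(v-K[1,2])/K[1,1]*d,d],-1)
    W=(P-f["t"])@f["R"]; W[d<=0]=np.nan; return W
def ray(f,uv):
    K=f["camera_matrix"]; r=f["R"].T@np.array([(uv[0]-K[0,2])/K[0,0],(uv[1]-K[1,2])/K[1,1],1]); return -f["R"].T@f["t"],r/np.linalg.norm(r)
def plane(f,uv,z):
    o,r=ray(f,uv); return o+r*(z-o[2])/r[2]
def tri(obs):
    A=np.zeros((3,3));b=np.zeros(3)
    for f,uv in obs:
        o,r=ray(f,uv);M=np.eye(3)-np.outer(r,r);A+=M;b+=M@o
    return np.linalg.solve(A,b)
def dark(f,uv,h=4):
    g=cv2.cvtColor(f["p"],cv2.COLOR_RGB2GRAY).astype(float);u,v=map(int,uv)
    w=g[v-h:v+h+1,u-h:u+h+1]; w=np.clip(np.median(w)-15-w,0,None); yy,xx=np.mgrid[v-h:v+h+1,u-h:u+h+1]
    return (w*xx).sum()/w.sum(),(w*yy).sum()/w.sum()
E
python3 - <<'E'
from geo import *
f1,f2=load("w1"),load("w2")
s1=[(246,139),(290,106),(348,65),(287,197),(330,167),(387,129)]
s2=[(250,256),(291,229),(344,194),(289,305),(328,280),(380,248)]
S=[]
for a,b in zip(s1,s2):
    a,b=dark(f1,a),dark(f2,b); X=tri([(f1,a),(f2,b)]);S.append(X); print(np.round(a+b,1),X.round(1),plane(f1,a,20).round(1)[:2],plane(f2,b,20).round(1)[:2])
for n,f in (("w1",f1),("w2",f2)):
    W=cloud(f);m=(W[...,2]>62)&(W[...,2]<90)&(W[...,0]<640)&(W[...,0]>470)&(W[...,1]>60)&(W[...,1]<260)
    k,l,st,c=cv2.connectedComponentsWithStats(m.astype(np.uint8))
    for i in range(1,k):
        if st[i,4]>15:
            q=W[l==i];t=q[q[:,2]>np.percentile(q[:,2],90)-2.5];print(n,st[i],"top",np.median(t,0).round(1),((t.min(0)+t.max(0))/2).round(1),len(t))
    m=(abs(W[...,2]-20)<2.5)&(W[...,0]<640)&(W[...,0]>450)&(W[...,1]>60)&(W[...,1]<260)
    print(n,"lips",m.sum(),cv2.minAreaRect(W[m][:,:2].astype(np.float32)))
    m=(abs(W[...,2]-30)<2.5)&(W[...,0]<660)&(W[...,0]>600)&(W[...,1]>140)&(W[...,1]<260)
    print(n,"stop",m.sum(),cv2.minAreaRect(W[m][:,:2].astype(np.float32)) if m.sum()>5 else "")
    b=(W[...,0]<520)&(W[...,0]>420)&(W[...,1]>180)&(W[...,1]<260);print("bench",np.nanmedian(W[b],0))
E
```

```text
[245.1 138.4 249.9 256.2] [498.8 152.8  23. ] [498.4 152.6] [498.3 151.8]
[289.3 106.8 290.5 229.2] [534.4 176.8  22.7] [534.3 176.8] [534.2 176.1]
[347.4  65.  343.9 193.7] [579.1 207.1  22.4] [579.3 207.4] [579.3 206.7]
[286.1 196.7 287.9 305.6] [530.8 105.5  22.1] [530.6 105.1] [530.8 104.5]
[329.3 167.4 327.6 280.6] [566.3 129.7  22.5] [566.5 129.4] [566.4 128.7]
[386.4 128.8 379.7 248.3] [610.8 160.1  24.5] [611.7 160. ] [611.4 158.7]
w1 [393  56  33  32 834] top [615.7 198.1  78.4] [615.8 198.3  78.9] 510
w1 [335 110  18  18 260] top [573.1 168.9  78.3] [573.2 168.6  78.3] 171
w1 [276 157  11  11  89] top [529.9 139.3  76.2] [529.8 139.1  76.4] 55
w1 lips 11917 ((551.4338989257812, 154.01954650878906), (207.49551391601562, 72.17791748046875), 34.08968734741211)
w1 stop 1704 ((625.2900390625, 204.32420349121094), (51.36587905883789, 71.54590606689453), 34.1916389465332)
bench [4.69945308e+02 2.19969011e+02 3.10646924e-01]
w2 [384 202  31  30 664] top [615.7 198.5  78.4] [615.8 198.5  78.8] 388
w2 [332 246  17  20 267] top [573.3 169.1  78.3] [573.1 169.1  78.1] 135
w2 [279 285   9  15 107] top [529.5 139.8  76.1] [529.9 139.2  75.9] 46
w2 lips 8695 ((559.5439453125, 159.53170776367188), (210.01681518554688, 72.74394226074219), 34.16754913330078)
w2 stop 1290 ((635.6580200195312, 216.70425415039062), (56.71889877319336, 59.90899658203125), 78.11192321777344)
bench [496.5271009  208.83715376 272.74247324]
```

```bash
python3 -c "
import cv2
a=cv2.imread('pics/w1.png')[0:255,165:475];cv2.imwrite('pics/c1.png',cv2.resize(a,None,fx=2.3,fy=2.3,interpolation=cv2.INTER_CUBIC))"
```

```text
(no output)
```

View pics/c1.png

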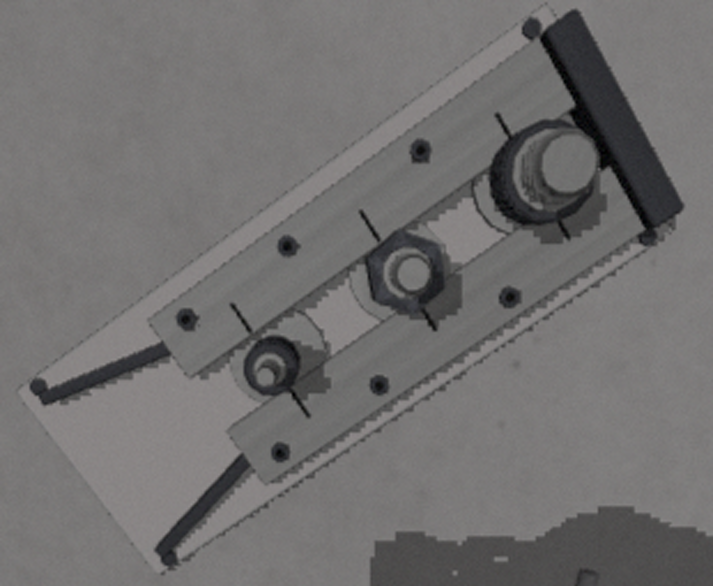

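The crop shows engraved lines beside each gauge, from front to closed end at crop (241,318)/(301,403), (370,225)/(430,316) and (503,125)/(565,230). Next I'll work out the places, the tray and the free spots.

Run:
```python
from geo import *
f0,f1,f2=load("wrist0"),load("w1"),load("w2")
th=np.radians(34.15);a=np.array([np.cos(th),np.sin(th)]);n=np.array([-a[1],a[0]])
for nm,L in {"front":[(232,304),(250,332),(293,390),(309,416)],"mid":[(361,211),(380,240),(424,305),(436,328)],"end":[(497,114),(509,135),(560,222),(569,238)]}.items():
    Q=[plane(f1,(u/2.3+165,v/2.3),20)[:2] for u,v in L]; print(nm,[(round(q@a,1),round(q@n,1)) for q in Q])
for nm,g in {"worn":(615.8,198.4),"hex":(573.2,168.9),"slim":(529.8,139.3),"scr":(553.4,155.3)}.items(): print(nm,np.array(g)@a,np.array(g)@n)
# foot plate corner points at z6 (front) & stop
for c in [(20,388),(160,574)]: q=plane(f1,(c[0]/2.3+165,c[1]/2.3),6)[:2];print("plate corner",q@a,q@n)
W=cloud(f1);m=(abs(W[...,2]-30)<1.5)&(f1["p"].max(-1)<70);q=W[m][:,:2];q=q[(q[:,0]>600)&(q[:,0]<660)&(q[:,1]>140)];print("stop",np.percentile(q@a,[2,98]),np.percentile(q@n,[2,98]))
for nm,f in (("w0",f0),):
    W=cloud(f);z=W[...,2];roi=(W[...,0]>450)&(W[...,0]<640)&(W[...,1]>-150)&(W[...,1]<40)&(np.arange(480)[:,None]<456)
    m=(abs(z-18)<2)&roi;q=W[m];r=cv2.minAreaRect(q[:,:2].astype(np.float32));print(nm,"tray",m.sum(),r,np.median(z[m]))
    m=(z>68)&(z<82)&roi;q=W[m];print("fresh",m.sum(),np.median(q,0),(q.min(0)+q.max(0))/2)
    m=(abs(z-4)<1.5)&roi;print("tray floor",m.sum())
# neighbours
for nm,f,uv in (("orange",f2,(115,270)),("yellow",f2,(218,55)),("ring",f0,(147,226)),("plugA",f0,(430,136)),("plugB",f0,(409,245))): print(nm,plane(f,uv,5).round(0))
```

```text
front [(np.float64(514.8), np.float64(-158.9)), (np.float64(514.4), np.float64(-170.2)), (np.float64(515.3), np.float64(-195.3)), (np.float64(514.8), np.float64(-206.2))]
mid [(np.float64(568.9), np.float64(-158.8)), (np.float64(569.1), np.float64(-170.2)), (np.float64(569.9), np.float64(-196.8)), (np.float64(569.2), np.float64(-205.8))]
end [(np.float64(622.9), np.float64(-158.9)), (np.float64(622.9), np.float64(-166.6)), (np.float64(623.0), np.float64(-199.8)), (np.float64(622.9), np.float64(-206.0))]
worn 620.9921816492886 -181.49630941277255
hex 569.1775055670897 -181.9956514766921
slim 516.6446367292436 -182.12866149760137
scr 545.1570892902884 -182.13565822359044
plate corner 430.5153882263662 -138.8905303908481
plate corner 429.66629522071094 -226.0028963749714
stop [645.34678743 656.76868964] [-214.57678169 -147.8945677 ]
w0 tray 501 ((570.604248046875, -97.03612518310547), (227.72259521484375, 55.53335189819336), 40.28700256347656) 17.9974992290222
  return _methods._mean(a, axis=axis, dtype=dtype,
  ret = um.true_divide(
Traceback (most recent call last):
ValueError: zero-size array to reduction operation minimum which has no identity
```

```bash
python3 - <<'E'
from geo import *
f0,f2=load("wrist0"),load("w2")
for nm,f,uv in (("orange",f2,(115,270)),("yellow",f2,(218,55)),("ring",f0,(147,226)),("plugA",f0,(430,136)),("plugB",f0,(409,245)),("trayL",f0,(222,357)),("trayT",f0,(285,317)),("trayR",f0,(362,420))): print(nm,plane(f,uv,18 if "tray" in nm else 5).round(0)[:2])
for t in ("scene0","side0","w2"):
    W=cloud(load(t)); 
    for y0 in range(-150,300,50):
        for z0,z1 in ((25,100),(100,250),(250,450)):
            m=(W[...,2]>z0)&(W[...,2]<z1)&(W[...,1]>y0)&(W[...,1]<y0+50)&(W[...,0]>630 if t=="w2" else W[...,0]>650)&(W[...,0]<900)
            if m.sum()>30: print(t,y0,z0,np.percentile(W[m][:,0],2).round(), end=" | ")
    print()
E
python3 -m handwheel '[[85,0,0,0,0,0,1.4],[85,0,0,0,0,0,2.8],[85,0,0,0,0,0,4.2],[85,0,0,0,0,0,5.6],[85,0,0,0,0,0,7],[85,0,0,0,0,0,8.4],[85,0,0,0,0,0,9.31],[85,0,0,0,0,0,9.31],[85,0,0,0,0,0,9.31]]'; python3 -c "
from rig import telemetry as t;print(t.get_obs()['joints'].round(2))"
```

```text
orange [372. 134.]
yellow [478. 316.]
ring [405. -23.]
plugA [651.  54.]
plugB [639. -41.]
trayL [ 467. -148.]
trayT [ 527. -106.]
trayR [ 602. -219.]
scene0 -150 25 798.0 | scene0 -150 100 681.0 | scene0 -150 250 792.0 | scene0 -100 25 793.0 | scene0 -100 100 681.0 | scene0 -100 250 755.0 | scene0 -50 25 793.0 | scene0 -50 100 681.0 | scene0 -50 250 726.0 | scene0 0 100 651.0 | scene0 0 250 688.0 | scene0 50 100 669.0 | scene0 50 250 684.0 | scene0 100 100 655.0 | scene0 100 250 659.0 | scene0 150 25 650.0 | scene0 150 100 681.0 | scene0 150 250 688.0 | scene0 200 100 681.0 | scene0 200 250 688.0 | scene0 250 25 717.0 | scene0 250 100 682.0 | scene0 250 250 696.0 | 
side0 -150 100 679.0 | side0 -100 100 679.0 | side0 -50 250 724.0 | side0 0 100 651.0 | side0 0 250 685.0 | side0 50 100 669.0 | side0 50 250 679.0 | side0 100 100 653.0 | side0 100 250 659.0 | side0 150 100 679.0 | side0 150 250 686.0 | side0 200 100 680.0 | side0 200 250 686.0 | side0 250 100 680.0 | side0 250 250 696.0 | 
w2 100 100 680.0 | w2 150 25 646.0 | w2 150 100 680.0 | w2 200 25 630.0 | w2 200 100 680.0 | w2 250 25 716.0 | w2 250 100 680.0 | 
time: 2.15
position: [550.2, 199.0, 231.5]
tcp_rot: [[0.827, 0.563, 0.0], [0.563, -0.827, 0.0], [0.0, 0.0, -1.0]]
ft_force: [0.1, -0.0, -0.3]
opening: 0.994
gripper_force: 0.0
[ 0.35  0.17  0.27  1.67 -0.    2.89]
```

```bash
cat > go.py <<'E'
import sys,numpy as np
from rig import telemetry
# usage: go.py x y z [yaw_deg of tool x] -> units from the present pose
o=telemetry.get_obs();R=o["tcp_rot"];p=o["position"]
t=np.array(list(map(float,sys.argv[1:4])))
yaw=np.degrees(np.arctan2(R[1,0],R[0,0]))
print("pos",p.round(1),"yawx",yaw.round(2),"tilt",np.degrees(R[:2,2]).round(2),"J",o["joints"].round(2),"t",round(o["time"],1))
print("units",(R.T@(t-p)/25).round(3), "turn z", [round(-((float(y)-yaw+180)%360-180)/6,2) for y in sys.argv[4:5]])
E
python3 -m handwheel '[[85,0,0,0,0,0,-1.4],[85,0,0,0,0,0,-2.8],[85,0,0,0,0,0,-4.2],[85,0,0,0,0,0,-5.6],[85,0,0,0,0,0,-7],[85,0,0,0,0,0,-8.4],[85,0,0,0,0,0,-9.8],[85,0,0,0,0,0,-11.2],[85,0,0,0,0,0,-12.6],[85,0,0,0,0,0,-14]]' | tail -1
python3 -m handwheel '[[85,0,0,0,0,0,-1.4],[85,0,0,0,0,0,-2.8],[85,0,0,0,0,0,-4.2],[85,0,0,0,0,0,-5.6],[85,0,0,0,0,0,-7],[85,0,0,0,0,0,-8.4],[85,0,0,0,0,0,-9.8],[85,0,0,0,0,0,-11.2],[85,0,0,0,0,0,-12.6],[85,0,0,0,0,0,-14]]' | tail -1
python3 -m handwheel '[[85,0,0,0,0,0,-1],[85,0,0,0,0,0,-2],[85,0,0,0,0,0,-2],[85,0,0,0,0,0,-2]]'
python3 go.py 529.8 139.3 120 -145.85
```

```text
gripper_force: 0.0
gripper_force: 0.0
time: 4.55
position: [550.0, 199.7, 231.3]
tcp_rot: [[-0.829, -0.56, 0.0], [-0.56, 0.829, -0.0], [-0.0, -0.0, -1.0]]
ft_force: [0.3, 0.9, 0.6]
opening: 0.994
gripper_force: 0.0
pos [550.  199.7 231.3] yawx -145.98 tilt [ 0. -0.] J [ 0.35  0.17  0.27  1.67 -0.   -0.25] t 4.5
units [ 2.023 -1.55   4.453] turn z [np.float64(-0.02)]
```

```bash
python3 -m handwheel '[[85,1,-0.8,1,0,0,-0.02],[85,2.02,-1.55,2,0,0,-0.02],[85,2.02,-1.55,3,0,0,-0.02],[85,2.02,-1.55,4.45,0,0,-0.02],[85,2.02,-1.55,4.45,0,0,-0.02],[85,2.02,-1.55,4.45,0,0,-0.02],[85,2.02,-1.55,4.45,0,0,-0.02]]' | sed -n 2,3p
python3 snap.py w3
python3 - <<'E'
from geo import *
W=cloud(load("w3"))
m=(W[...,2]>64)&(W[...,2]<84)&(W[...,0]<640)&(W[...,0]>470)&(W[...,1]>60)&(W[...,1]<260)
k,l,st,c=cv2.connectedComponentsWithStats(m.astype(np.uint8))
for i in range(1,k):
    if st[i,4]>15:
        q=W[l==i];t=q[q[:,2]>np.percentile(q[:,2],90)-2.5];print(st[i],((t.min(0)+t.max(0))/2).round(1),len(t))
E
python3 go.py 529.8 139.3 24 -145.85
```

```text
position: [530.8, 139.9, 122.2]
tcp_rot: [[-0.827, -0.563, 0.002], [-0.563, 0.827, 0.001], [-0.002, -0.001, -1.0]]
[304 259  15  21 232] [529.5 138.4  76.4] 117
[300 348  23  34 626] [572.8 168.   78.2] 293
[294 424  36  32 935] [612.4 196.8  78. ] 296
pos [530.9 140.  122.2] yawx -145.75 tilt [0.16 0.04] J [ 0.26  0.07 -0.05  1.45 -0.   -0.34] t 5.3
units [0.063 0.007 3.928] turn z [np.float64(0.02)]
```

View pics/w3.png

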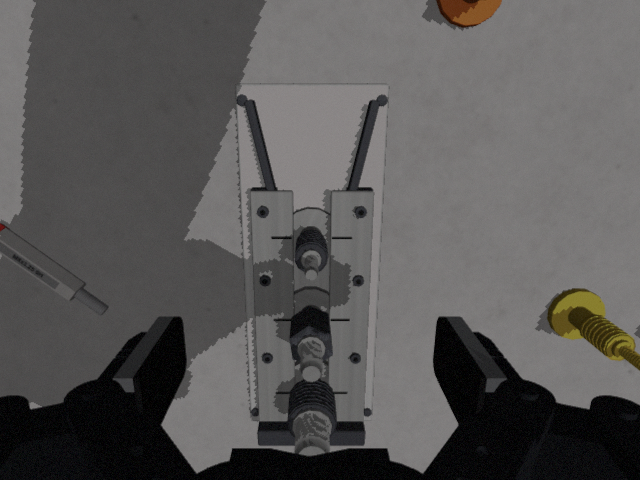

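The wrist view is square to the rail. The slim gauge sits on its engraved lines at (311,255), the hex at (311,345) and the big gauge at (311,425), so descending is safe.

```bash
python3 -m handwheel '[[85,0,0,1.3,0,0,0],[85,0,0,2.6,0,0,0],[85,0,0,3.84,0,0,0],[85,0,0,3.84,0,0,0],[85,0,0,3.84,0,0,0],[85,0,0,3.84,0,0,0],[85,0,0,3.84,0,0,0]]' | sed -n 2,4p
python3 go.py 529.6 139 24 -145.85
```

```text
position: [531.2, 139.9, 26.3]
tcp_rot: [[-0.826, -0.563, 0.003], [-0.563, 0.826, 0.001], [-0.003, -0.001, -1.0]]
ft_force: [0.7, -0.2, 0.3]
pos [531.2 139.9  26.3] yawx -145.74 tilt [0.18 0.05] J [ 0.26  0.1  -0.21  1.26  0.   -0.34] t 6.0
units [0.075 0.005 0.09 ] turn z [np.float64(0.02)]
```

```bash
python3 -m handwheel '[[85,0.07,0,0.06,0,0,0],[85,0.07,0,0.06,0,0,0],[0,0.07,0,0.06,0,0,0],[0,0.07,0,0.06,0,0,0],[0,0.07,0,0.06,0,0,0],[0,0.07,0,0.06,0,0,0],[0,0.07,0,0.06,0,0,0],[0,0.07,0,0.06,0,0,0],[0,0.07,0,0.06,0,0,0],[0,0.07,0,0.06,0,0,0]]' 
python3 go.py 481.2 106.4 26.5 -145.85
```

```text
time: 7.0
position: [528.6, 138.6, 22.6]
tcp_rot: [[-0.826, -0.563, 0.0], [-0.563, 0.826, 0.0], [-0.0, -0.0, -1.0]]
ft_force: [0.1, -0.1, 2.1]
opening: 0.192
gripper_force: 58.5
pos [528.6 138.6  22.6] yawx -145.74 tilt [0.01 0.  ] J [ 0.26  0.1  -0.21  1.26  0.   -0.34] t 7.0
units [ 2.293e+00  1.000e-03 -1.550e-01] turn z [np.float64(0.02)]
```

```bash
python3 -m handwheel '[[0,0,0,-0.07,0,0,0],[0,0,0,-0.07,0,0,0],[0,0.3,0,-0.07,0,0,0],[0,0.7,0,-0.07,0,0,0],[0,1.1,0,-0.07,0,0,0],[0,1.5,0,-0.07,0,0,0],[0,1.9,0,-0.07,0,0,0],[0,2.3,0,-0.07,0,0,0],[0,2.3,0,-0.07,0,0,0],[0,2.3,0,-0.07,0,0,0]]' 
python3 -m handwheel '[[0,0,0,-0.5,0,0,0],[0,0,0,-1.2,0,0,0],[0,0,0,-2,0,0,0],[0,0,0,-2.4,0,0,0],[0,0,0,-2.4,0,0,0],[0,0,0,-2.4,0,0,0]]' 
python3 go.py 470 222 80 -145.85
```

```text
time: 8.0
position: [481.1, 106.2, 24.5]
tcp_rot: [[-0.827, -0.563, 0.001], [-0.563, 0.827, 0.0], [-0.001, -0.0, -1.0]]
ft_force: [1.6, -0.1, -1.1]
opening: 0.191
gripper_force: 58.5
time: 8.6
position: [481.0, 106.3, 84.0]
tcp_rot: [[-0.826, -0.563, -0.0], [-0.563, 0.826, -0.0], [0.0, 0.0, -1.0]]
ft_force: [0.2, 1.0, -0.9]
opening: 0.193
gripper_force: 58.5
pos [481.  106.3  84. ] yawx -145.73 tilt [-0.01 -0.  ] J [ 0.22 -0.06 -0.25  1.37  0.   -0.38] t 8.6
units [-2.241  4.072  0.159] turn z [np.float64(0.02)]
```

```bash
python3 -m handwheel '[[0,-0.6,1.1,0,0,0,0],[0,-1.3,2.3,0,0,0,0],[0,-2,3.5,0,0,0,0],[0,-2.24,4.07,0,0,0,0],[0,-2.24,4.07,0,0,0,0],[0,-2.24,4.07,1,0,0,0],[0,-2.24,4.07,2,0,0,0],[0,-2.24,4.07,2.4,0,0,0],[0,-2.24,4.07,2.4,0,0,0],[0,-2.24,4.07,2.4,0,0,0]]'
python3 go.py 470 222 17 -145.85
```

```text
time: 9.6
position: [470.3, 221.4, 25.0]
tcp_rot: [[-0.827, -0.562, 0.0], [-0.562, 0.827, 0.0], [-0.0, -0.0, -1.0]]
ft_force: [-1.2, -0.5, -1.7]
opening: 0.187
gripper_force: 58.6
pos [470.3 221.4  25. ] yawx -145.78 tilt [0.03 0.  ] J [ 0.44  0.04 -0.28  1.26 -0.   -0.16] t 9.6
units [-0.002  0.026  0.32 ] turn z [np.float64(0.01)]
```

```bash
python3 -m handwheel '[[0,0,0,0.15,0,0,0],[0,0,0,0.3,0,0,0],[0,0,0,0.3,0,0,0],[0,0,0,0.3,0,0,0],[0,0,0,0.3,0,0,0]]'
python3 -m handwheel '[[40,0,0,0,0,0,0],[60,0,0,0,0,0,0],[85,0,0,0,0,0,0],[85,0,0,0,0,0,0],[85,0,0,-1,0,0,0],[85,0,0,-2,0,0,0],[85,0,0,-3.5,0,0,0],[85,0,0,-5,0,0,0],[85,0,0,-5,0,0,0],[85,0,0,-5,0,0,0]]'
python3 go.py 572.9 168.6 142 -145.85
```

```text
time: 10.1
position: [470.0, 221.9, 17.0]
tcp_rot: [[-0.826, -0.563, 0.0], [-0.563, 0.826, 0.0], [-0.0, 0.0, -1.0]]
ft_force: [0.0, -0.5, -0.8]
opening: 0.193
gripper_force: 58.7
time: 11.1
position: [470.5, 222.1, 142.5]
tcp_rot: [[-0.827, -0.563, 0.002], [-0.563, 0.827, 0.001], [-0.002, -0.0, -1.0]]
ft_force: [0.3, -0.7, -0.4]
opening: 0.992
gripper_force: 0.0
pos [470.5 222.1 142.5] yawx -145.74 tilt [0.1  0.05] J [ 0.44 -0.   -0.09  1.48  0.   -0.16] t 11.1
units [-2.182 -4.074  0.026] turn z [np.float64(0.02)]
```

```bash
python3 -m handwheel '[[85,-0.7,-1.3,0,0,0,0.02],[85,-1.4,-2.7,0,0,0,0.02],[85,-2.19,-4.07,0,0,0,0.02],[85,-2.19,-4.07,1,0,0,0.02],[85,-2.19,-4.07,2.5,0,0,0.02],[85,-2.19,-4.07,4,0,0,0.02],[85,-2.19,-4.07,4,0,0,0.02],[85,-2.19,-4.07,4,0,0,0.02],[85,-2.19,-4.07,4,0,0,0.02],[85,-2.19,-4.07,4,0,0,0.02]]' | sed -n 2,4p
python3 snap.py side1 side; python3 go.py 572.9 168.6 23 -145.85
python3 - <<'E'
from geo import *
W=cloud(load("side1"))
m=(W[...,2]>60)&(W[...,2]<84)&(W[...,0]<510)&(W[...,0]>440)&(W[...,1]>180)&(W[...,1]<260)
print(m.sum(),np.median(W[m],0))
E
```

```text
position: [573.6, 169.0, 44.0]
tcp_rot: [[-0.828, -0.561, 0.003], [-0.561, 0.828, 0.001], [-0.003, -0.001, -1.0]]
ft_force: [-0.2, 0.4, -0.0]
pos [573.5 168.9  43.8] yawx -145.85 tilt [0.16 0.05] J [ 0.29  0.21 -0.05  1.31  0.   -0.31] t 12.2
units [0.028 0.003 0.831] turn z [np.float64(-0.0)]
15 [469.90455322 224.06142081  68.48914122]
```

```bash
python3 -m handwheel '[[85,0.02,0,0.4,0,0,0],[85,0.02,0,0.75,0,0,0],[85,0.02,0,0.75,0,0,0],[0,0.02,0,0.75,0,0,0],[0,0.02,0,0.75,0,0,0],[0,0.02,0,0.75,0,0,0],[0,0.02,0,0.75,0,0,0],[0,0.02,0,0.75,0,0,0],[0,0.02,0,0.75,0,0,0],[0,0.02,0,0.75,0,0,0]]' 
python3 go.py 481.2 106.4 25 -145.85
```

```text
time: 13.15
position: [572.4, 168.4, 23.5]
tcp_rot: [[-0.828, -0.561, 0.001], [-0.561, 0.828, 0.0], [-0.001, -0.0, -1.0]]
ft_force: [-0.5, 0.4, 4.4]
opening: 0.26
gripper_force: 59.1
pos [572.4 168.4  23.5] yawx -145.86 tilt [0.05 0.02] J [ 0.29  0.22 -0.08  1.27 -0.   -0.31] t 13.2
units [ 4.413 -0.005 -0.063] turn z [np.float64(-0.0)]
```

```bash
python3 -m handwheel '[[0,0,0,-0.07,0,0,0],[0,0,0,-0.07,0,0,0],[0,0.5,0,-0.07,0,0,0],[0,1.1,0,-0.07,0,0,0],[0,1.8,0,-0.07,0,0,0],[0,2.5,0,-0.07,0,0,0],[0,3.2,0,-0.07,0,0,0],[0,3.9,0,-0.07,0,0,0],[0,4.4,0,-0.07,0,0,0],[0,4.4,0,-0.07,0,0,0]]' 
python3 -m handwheel '[[0,0,0,0,0,0,0],[0,0,0,-0.5,0,0,0],[0,0,0,-1.2,0,0,0],[0,0,0,-2,0,0,0],[0,0,0,-2.4,0,0,0],[0,0,0,-2.4,0,0,0],[0,0,0,-2.4,0,0,0]]' 
python3 go.py 535 10 25 -145.85
```

```text
time: 14.15
position: [480.0, 105.9, 24.7]
tcp_rot: [[-0.828, -0.561, -0.001], [-0.561, 0.828, -0.0], [0.001, 0.0, -1.0]]
ft_force: [1.1, -0.4, -0.4]
opening: 0.261
gripper_force: 58.7
time: 14.85
position: [481.1, 106.7, 84.5]
tcp_rot: [[-0.828, -0.561, -0.0], [-0.561, 0.828, 0.0], [0.0, 0.0, -1.0]]
ft_force: [0.3, 1.2, -2.2]
opening: 0.26
gripper_force: 58.8
pos [481.1 106.7  84.5] yawx -145.85 tilt [-0.01  0.  ] J [ 0.22 -0.05 -0.25  1.37  0.   -0.38] t 14.8
units [ 0.388 -4.41   2.378] turn z [np.float64(-0.0)]
```

```bash
python3 -m handwheel '[[0,0.1,-1.2,0,0,0,0],[0,0.2,-2.5,0,0,0,0],[0,0.3,-3.8,0,0,0,0],[0,0.39,-4.41,0,0,0,0],[0,0.39,-4.41,0,0,0,0],[0,0.39,-4.41,1,0,0,0],[0,0.39,-4.41,2,0,0,0],[0,0.39,-4.41,2.4,0,0,0],[0,0.39,-4.41,2.4,0,0,0],[0,0.39,-4.41,2.4,0,0,0]]' | sed -n 2,4p
python3 -m handwheel '[[0,0,0,0.15,0,0,0],[0,0,0,0.3,0,0,0],[0,0,0,0.3,0,0,0],[0,0,0,0.3,0,0,0],[0,0,0,0.3,0,0,0],[0,0,0,0.3,0,0,0]]'
python3 -m handwheel '[[40,0,0,0,0,0,0],[60,0,0,0,0,0,0],[85,0,0,0,0,0,0],[85,0,0,0,0,0,0],[85,0,0,-1,0,0,0],[85,0,0,-2,0,0,0],[85,0,0,-3.5,0,0,0],[85,0,0,-5,0,0,0],[85,0,0,-5,0,0,0],[85,0,0,-5,0,0,0]]' | sed -n 2,4p
python3 go.py 615.4 198.1 142 -145.85
```

```text
position: [534.9, 10.3, 25.5]
tcp_rot: [[-0.827, -0.562, 0.0], [-0.562, 0.827, 0.0], [-0.0, -0.0, -1.0]]
ft_force: [0.6, 0.1, -1.0]
time: 16.45
position: [535.0, 9.8, 17.5]
tcp_rot: [[-0.828, -0.561, 0.0], [-0.561, 0.828, 0.0], [-0.0, -0.0, -1.0]]
ft_force: [-0.5, 0.5, 0.8]
opening: 0.257
gripper_force: 59.1
position: [535.4, 9.8, 143.0]
tcp_rot: [[-0.828, -0.561, 0.002], [-0.561, 0.828, 0.0], [-0.001, -0.001, -1.0]]
ft_force: [-0.2, -0.2, -0.2]
pos [535.4   9.8 143. ] yawx -145.86 tilt [0.1 0. ] J [ 0.02  0.03 -0.05  1.49 -0.   -0.58] t 17.4
units [-6.876  4.436  0.045] turn z [np.float64(-0.0)]
```

```bash
python3 go.py 590 -105 200 -145.85
```

```text
pos [535.4   9.8 143. ] yawx -145.86 tilt [0.1 0. ] J [ 0.02  0.03 -0.05  1.49 -0.   -0.58] t 17.4
units [ 0.766 -5.031 -2.277] turn z [np.float64(-0.0)]
```

```bash
python3 -m handwheel '[[85,0.1,-0.5,-1.3,0,0,0],[85,0.2,-1.5,-2.3,0,0,0],[85,0.5,-3,-2.3,0,0,0],[85,0.6,-4.5,-2.3,0,0,0],[85,0.76,-5,-2.3,0,0,0],[85,0.76,-5,-2.3,0,0,0],[85,0.76,-5,-2.3,0,0,0],[85,0.76,-5,-2.3,0,0,0],[85,0.76,-5,-2.3,0,0,0]]' | sed -n 2,2p
python3 snap.py t1
python3 -m handwheel '[[85,0,1,0,0,0,0],[85,0,1.6,0,0,0,0],[85,0,1.6,0,0,0,0],[85,0,1.6,0,0,0,0],[85,0,1.6,0,0,0,0],[85,0,1.6,0,0,0,0]]' | sed -n 2,2p
python3 snap.py t2
python3 - <<'E'
from geo import *
for t in ("t1","t2"):
    f=load(t);W=cloud(f);z=W[...,2];roi=(W[...,0]>440)&(W[...,0]<640)&(W[...,1]>-260)&(W[...,1]<-60)&(np.arange(480)[:,None]<455)
    m=(abs(z-18)<1)&roi;m=cv2.morphologyEx(m.astype(np.uint8),cv2.MORPH_OPEN,np.ones((2,2)));q=W[m>0];r=cv2.minAreaRect(q[:,:2].astype(np.float32));print(t,"tray",m.sum(),r,cv2.boxPoints(r).round(1).tolist())
    m=(z>74)&(z<82)&roi;q=W[m];print("fresh",len(q),np.median(q,0),(q.min(0)+q.max(0))/2)
    m=(abs(z-47+0)<7)&roi;q=W[m];print("grip",len(q),np.median(q,0))
E
```

```text
position: [589.0, -103.2, 200.0]
position: [567.1, -71.6, 199.7]
t1 tray 1977 ((nan, nan), (0.0, 0.0), 0.0) [[nan, nan], [nan, nan], [nan, nan], [nan, nan]]
fresh 643 [ 552.57572859 -217.61156958   76.29826535] [ 552.78782079 -217.79459554   76.58680697]
grip 805 [ 548.14525727 -210.24764363   50.39975173]
t2 tray 2014 ((535.8336181640625, -191.95217895507812), (73.91649627685547, 145.94610595703125), 33.4286003112793) [[464.79998779296875, -151.39999389648438], [545.2000122070312, -273.20001220703125], [606.9000244140625, -232.5], [526.5, -110.69999694824219]]
fresh 659 [ 552.42531238 -217.4933039    76.24376852] [ 552.4727156  -217.7879149    76.30538938]
grip 919 [ 546.91497083 -209.68876339   50.37143572]
```

View pics/t2.png

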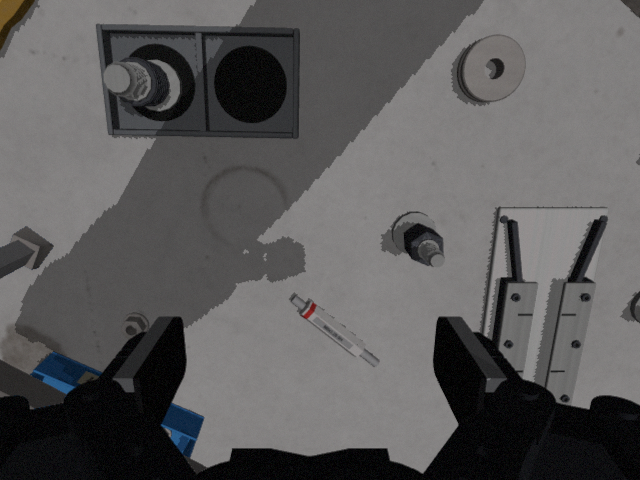

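The tray is at the top left of t2, with corners near (97,25), (299,28), (298,137) and (110,135). The fresh gauge is in its left pocket, top at (118,80). The right pocket, with a dark disc at (250,84), is empty. Hex stands at (420,235), and the rail now holds only the big gauge.

Run:
```python
from geo import *
C={}
for t in ("t1","t2"):
    f=load(t);W=cloud(f);z=W[...,2];roi=(W[...,0]>440)&(W[...,0]<640)&(W[...,1]>-290)&(W[...,1]<-60)&(np.arange(480)[:,None]<200)
    m=((abs(z-18)<1.5)&roi).astype(np.uint8);k,l,st,_=cv2.connectedComponentsWithStats(m,connectivity=8)
    i=1+np.argmax(st[1:,4]);q=W[l==i];r=cv2.minAreaRect(q[:,:2].astype(np.float32));print(t,st[i],np.round(r[0],1),np.round(r[1],1),r[2])
    # dark disc in empty pocket
    g=f["p"].max(-1);m=((g<14)&roi&(abs(z-4)<3)).astype(np.uint8);k,l,st,c=cv2.connectedComponentsWithStats(m)
    j=1+np.argsort(-st[1:,4])[:2];
    for i in j: print("disc",st[i],plane(f,c[i],4).round(1)); 
    C[t]=(f,c[j[0]])
for uv,n in (((97,25),"a"),((299,28),"b"),((298,137),"c"),((110,135),"d")): print(n,plane(load("t2"),uv,18).round(1)[:2])
```

```text
t1 [ 152   23  203  115 3321] [ 532.6 -190.3] [ 74.1 140.1] 32.930442810058594
disc [ 267   46   71   76 3045] [ 513.9 -162.1    4. ]
disc [183  57  64  63 728] [ 553.2 -205.     4. ]
t2 [  96   24  203  114 3303] [ 532.6 -190.3] [ 74.1 140.3] 32.96904754638672
disc [ 215   47   71   76 2988] [ 513.8 -162.6    4. ]
disc [166  85  28  35 221] [ 554.1 -196.9    4. ]
a [ 539.8 -267.2]
b [ 463.7 -151.3]
c [ 524.8 -111.6]
d [ 601.1 -227. ]
```

Run:
```python
from geo import *
for t in ("scene0","side0","w2"):
    W=cloud(load(t)).reshape(-1,3)
    for y in range(-20,280,25):
        q=W[(W[:,1]>y)&(W[:,1]<y+25)&(W[:,0]>640)&(W[:,0]<720)&(W[:,2]>85)&(W[:,2]<500)]
        if len(q)>10:
            r=[(x,len(s),int(s[:,2].min()),int(s[:,2].max())) for x in range(640,720,20) if len(s:=q[(q[:,0]>=x)&(q[:,0]<x+20)])>3]
            print(t,y,r)
```

```text
scene0 -20 [(680, 11, 166, 261)]
scene0 5 [(640, 17, 218, 239), (680, 157, 163, 262), (700, 100, 259, 442)]
scene0 30 [(640, 109, 219, 248), (660, 133, 229, 260), (680, 158, 164, 261), (700, 173, 250, 443)]
scene0 55 [(660, 39, 171, 261), (680, 389, 164, 276), (700, 66, 217, 360)]
scene0 80 [(640, 270, 220, 270), (660, 4, 233, 270), (680, 335, 163, 233), (700, 179, 216, 339)]
scene0 105 [(640, 47, 233, 269), (660, 338, 233, 285), (680, 468, 163, 294), (700, 153, 210, 338)]
scene0 130 [(680, 682, 164, 302), (700, 396, 259, 338)]
scene0 155 [(680, 640, 163, 262), (700, 137, 259, 315)]
scene0 180 [(680, 683, 163, 263), (700, 86, 259, 361)]
scene0 205 [(660, 4, 166, 177), (680, 756, 164, 262), (700, 94, 260, 473)]
scene0 230 [(680, 768, 162, 262), (700, 393, 260, 472)]
scene0 255 [(680, 699, 164, 262), (700, 878, 85, 478)]
side0 -20 [(680, 46, 248, 499), (700, 20, 253, 460)]
side0 5 [(640, 15, 219, 237), (660, 8, 164, 258), (680, 136, 165, 499), (700, 307, 250, 463)]
side0 30 [(640, 75, 220, 248), (660, 105, 166, 261), (680, 87, 163, 499), (700, 331, 251, 462)]
side0 55 [(660, 35, 164, 2
[... 356 characters left out ...]
303, 163, 499), (700, 84, 259, 317)]
side0 180 [(660, 25, 165, 180), (680, 316, 163, 499), (700, 71, 259, 361)]
side0 205 [(660, 16, 166, 180), (680, 352, 163, 499), (700, 206, 254, 464)]
side0 230 [(660, 27, 164, 258), (680, 356, 162, 499), (700, 540, 188, 465)]
side0 255 [(660, 22, 164, 251), (680, 443, 162, 499), (700, 741, 100, 472)]
w2 105 [(680, 444, 163, 193)]
w2 130 [(660, 7, 172, 181), (680, 2708, 163, 218)]
w2 155 [(660, 9, 169, 179), (680, 4766, 163, 226)]
w2 180 [(660, 16, 167, 180), (680, 4435, 163, 219)]
w2 205 [(660, 12, 166, 179), (680, 4047, 163, 212)]
w2 230 [(660, 22, 167, 180), (680, 3585, 163, 202)]
w2 255 [(660, 19, 165, 181), (680, 3131, 163, 193), (700, 496, 85, 107)]
```

```bash
python3 go.py 535 140 142 -145.85;python3 go.py 615.5 198.2 110 -145.85
```

```text
pos [567.  -71.6 199.6] yawx -145.89 tilt [-0.01 -0.  ] J [-0.13  0.13  0.16  1.6  -0.   -0.72] t 19.1
units [-3.686  7.726  2.304] turn z [np.float64(-0.01)]
pos [567.  -71.6 199.6] yawx -145.89 tilt [-0.01 -0.  ] J [-0.13  0.13  0.16  1.6  -0.   -0.72] t 19.1
units [-7.657  7.848  3.584] turn z [np.float64(-0.01)]
```

```bash
python3 -m handwheel '[[85,-0.8,1.7,0,0,0,0],[85,-1.6,3.4,0.5,0,0,0],[85,-2.4,5.1,1,0,0,0],[85,-3.2,6.8,1.5,0,0,0],[85,-3.7,7.8,2,0,0,0],[85,-4.7,7.85,2.8,0,0,0],[85,-6.2,7.85,3.58,0,0,0],[85,-7.66,7.85,3.58,0,0,0],[85,-7.66,7.85,3.58,0,0,0],[85,-7.66,7.85,3.58,0,0,0]]' | sed -n 1,4p
python3 -m handwheel '[[85,0,0,0,0,0,0],[85,0,0,0,0,0,0],[85,0,0,0,0,0,0]]' | sed -n 2,4p
python3 snap.py w4
python3 - <<'E'
from geo import *
W=cloud(load("w4"))
m=(W[...,2]>64)&(W[...,2]<84)&(W[...,0]<650)&(W[...,0]>580)&(W[...,1]>160)&(W[...,1]<240)
q=W[m];t=q[q[:,2]>75];print(((t.min(0)+t.max(0))/2).round(1),len(t))
E
python3 go.py 615.5 198.2 23 -145.85
```

```text
time: 20.05
position: [615.4, 198.8, 109.1]
tcp_rot: [[-0.828, -0.561, -0.002], [-0.561, 0.828, -0.001], [0.002, 0.0, -1.0]]
ft_force: [-1.3, 0.1, -0.0]
position: [615.0, 198.3, 111.2]
tcp_rot: [[-0.828, -0.561, 0.001], [-0.561, 0.828, 0.0], [-0.001, -0.0, -1.0]]
ft_force: [0.2, 0.2, 0.4]
[615.3 197.6  78. ] 1044
pos [615.1 198.4 111.1] yawx -145.88 tilt [0.06 0.02] J [ 0.31  0.3   0.2   1.46  0.   -0.28] t 20.4
units [-0.007 -0.015  3.525] turn z [np.float64(-0.01)]
```

Position confirmed, so I'll descend and grip the worn gauge.

```bash
python3 -m handwheel '[[85,0,0,1.2,0,0,0],[85,0,0,2.4,0,0,0],[85,0,0,3.3,0,0,0],[85,0,0,3.5,0,0,0],[85,0,0,3.5,0,0,0],[85,0,0,3.5,0,0,0],[85,0,0,3.5,0,0,0]]' | sed -n 2,4p
python3 -m handwheel '[[0,0,0,0,0,0,0],[0,0,0,0,0,0,0],[0,0,0,0,0,0,0],[0,0,0,0,0,0,0],[0,0,0,0,0,0,0],[0,0,0,0,0,0,0],[0,0,0,0,0,0,0]]'
python3 go.py 481.2 106.4 25 -145.85
```

```text
position: [616.1, 199.0, 24.6]
tcp_rot: [[-0.828, -0.561, 0.002], [-0.561, 0.828, 0.001], [-0.002, -0.001, -1.0]]
ft_force: [0.0, 0.9, 0.3]
time: 21.8
position: [615.4, 198.9, 23.2]
tcp_rot: [[-0.828, -0.561, 0.001], [-0.561, 0.828, 0.0], [-0.001, -0.0, -1.0]]
ft_force: [0.1, 0.6, 4.6]
opening: 0.334
gripper_force: 59.3
pos [615.4 198.9  23.2] yawx -145.86 tilt [0.03 0.02] J [ 0.31  0.33  0.06  1.3   0.   -0.28] t 21.8
units [ 6.518 -0.049 -0.077] turn z [np.float64(-0.0)]
```

```bash
python3 -m handwheel '[[0,0,0,-0.07,0,0,0],[0,0,0,-0.07,0,0,0],[0,0.4,0,-0.07,0,0,0],[0,1,-0.01,-0.07,0,0,0],[0,1.8,-0.02,-0.07,0,0,0],[0,2.6,-0.02,-0.07,0,0,0],[0,3.4,-0.03,-0.07,0,0,0],[0,4.2,-0.04,-0.07,0,0,0],[0,5,-0.04,-0.07,0,0,0],[0,5.8,-0.05,-0.07,0,0,0]]' 
python3 -m handwheel '[[0,0.4,0,0,0,0,0],[0,0.72,0,0,0,0,0],[0,0.72,0,0,0,0,0],[0,0.72,0,-0.5,0,0,0],[0,0.72,0,-1.5,0,0,0],[0,0.72,0,-2.5,0,0,0],[0,0.72,0,-3,0,0,0],[0,0.72,0,-3,0,0,0],[0,0.72,0,-3,0,0,0],[0,0.72,0,-3,0,0,0]]' 
python3 go.py 514 -162 80 -147.05
```

```text
time: 22.8
position: [494.3, 115.5, 24.0]
tcp_rot: [[-0.828, -0.561, -0.001], [-0.561, 0.828, -0.0], [0.001, 0.0, -1.0]]
ft_force: [-0.8, 0.1, -2.4]
opening: 0.332
gripper_force: 59.2
time: 23.8
position: [480.5, 106.1, 98.2]
tcp_rot: [[-0.828, -0.561, -0.002], [-0.561, 0.828, -0.0], [0.002, 0.001, -1.0]]
ft_force: [-0.7, -0.2, -3.2]
opening: 0.334
gripper_force: 59.3
pos [480.5 106.1  98.2] yawx -145.86 tilt [-0.11 -0.02] J [ 0.22 -0.06 -0.23  1.4   0.   -0.38] t 23.8
units [ 4.908 -9.631  0.732] turn z [np.float64(0.2)]
```

```bash
python3 -m handwheel '[[0,0.6,-1.2,0,0,0,0],[0,1.4,-2.7,0,0,0,0],[0,2.2,-4.3,0,0,0,0.1],[0,3,-5.9,0,0,0,0.1],[0,3.8,-7.5,0,0,0,0.2],[0,4.5,-9,0,0,0,0.2],[0,4.9,-9.63,0,0,0,0.2],[0,4.9,-9.63,0,0,0,0.2],[0,4.9,-9.63,0,0,0,0.2],[0,4.9,-9.63,0,0,0,0.2]]' | sed -n 1,4p
python3 -m handwheel '[[0,0,0,0.7,0,0,0],[0,0,0,1.4,0,0,0],[0,0,0,2,0,0,0],[0,0,0,2.4,0,0,0],[0,0,0,2.4,0,0,0],[0,0,0,2.4,0,0,0],[0,0,0,2.4,0,0,0],[0,0,0,2.4,0,0,0]]'
python3 go.py 514 -162 21 -147.05
```

```text
time: 24.8
position: [514.4, -160.9, 99.0]
tcp_rot: [[-0.839, -0.544, -0.001], [-0.544, 0.839, 0.001], [0.001, 0.001, -1.0]]
ft_force: [1.0, -0.1, -1.5]
time: 25.6
position: [515.2, -161.9, 40.4]
tcp_rot: [[-0.839, -0.544, 0.001], [-0.544, 0.839, -0.0], [-0.001, -0.001, -1.0]]
ft_force: [-0.0, -0.4, -2.3]
opening: 0.332
gripper_force: 59.8
pos [ 515.2 -161.9   40.4] yawx -147.06 tilt [ 0.07 -0.02] J [-0.3   0.07 -0.21  1.29  0.   -0.88] t 25.6
units [0.042 0.024 0.774] turn z [np.float64(-0.0)]
```

```bash
python3 -m handwheel '[[0,0.03,0,0.3,0,0,0],[0,0.03,0,0.6,0,0,0],[0,0.03,0,0.73,0,0,0],[0,0.03,0,0.73,0,0,0],[0,0.03,0,0.73,0,0,0],[0,0.03,0,0.73,0,0,0]]'
python3 -m handwheel '[[36,0,0,0,0,0,0],[42,0,0,0,0,0,0],[46,0,0,0,0,0,0],[46,0,0,0,0,0,0],[46,0,0,-0.5,0,0,0],[46,0,0,-1.5,0,0,0],[46,0,0,-3,0,0,0],[46,0,0,-4,0,0,0],[46,0,0,-4,0,0,0],[46,0,0,-4,0,0,0]]' 
python3 go.py 552.4 -217.7 121 -147.05; python3 snap.py side2 side; python3 snap.py t3
```

```text
time: 26.2
position: [514.0, -162.2, 21.2]
tcp_rot: [[-0.839, -0.544, -0.0], [-0.544, 0.839, 0.0], [0.0, 0.0, -1.0]]
ft_force: [-0.1, 1.1, 0.9]
opening: 0.331
gripper_force: 59.9
time: 27.2
position: [514.5, -162.3, 122.3]
tcp_rot: [[-0.839, -0.544, 0.002], [-0.544, 0.839, -0.001], [-0.001, -0.001, -1.0]]
ft_force: [0.1, 1.2, -1.1]
opening: 0.54
gripper_force: 0.0
pos [ 514.5 -162.3  122.3] yawx -147.06 tilt [ 0.09 -0.03] J [-0.31  0.05 -0.08  1.45 -0.   -0.88] t 27.2
units [-0.068 -2.684  0.056] turn z [np.float64(-0.0)]
```

View pics/t3.png

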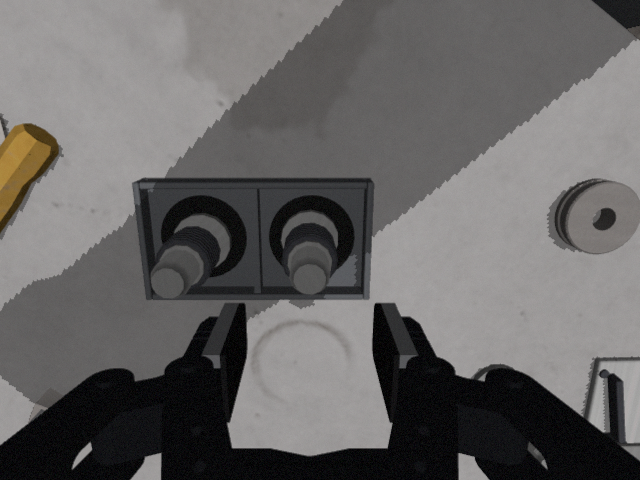

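The worn gauge stands centred in the pocket at (310,240), and the fresh one is beside it at (205,235), both upright. Now the fresh one.

```bash
python3 -m handwheel '[[46,-0.03,-1,0,0,0,0],[46,-0.07,-2.2,0,0,0,0],[46,-0.07,-2.68,0,0,0,0],[46,-0.07,-2.68,0,0,0,0],[46,-0.07,-2.68,0.8,0,0,0],[46,-0.07,-2.68,2,0,0,0],[46,-0.07,-2.68,3,0,0,0],[46,-0.07,-2.68,3.98,0,0,0],[46,-0.07,-2.68,3.98,0,0,0],[46,-0.07,-2.68,3.98,0,0,0]]' | sed -n 2,4p
python3 -m handwheel '[[46,0,0,0,0,0,0],[46,0,0,0,0,0,0],[0,0,0,0,0,0,0],[0,0,0,0,0,0,0],[0,0,0,0,0,0,0],[0,0,0,0,0,0,0],[0,0,0,0,0,0,0]]' 
python3 go.py 552.4 -217.7 21 -147.05
```

```text
position: [551.4, -216.8, 22.1]
tcp_rot: [[-0.839, -0.544, -0.001], [-0.544, 0.839, 0.001], [0.001, 0.001, -1.0]]
ft_force: [-0.0, -0.1, 0.9]
time: 29.0
position: [552.6, -217.6, 23.1]
tcp_rot: [[-0.839, -0.544, 0.002], [-0.544, 0.839, -0.0], [-0.001, -0.001, -1.0]]
ft_force: [-1.2, 0.5, 5.4]
opening: 0.333
gripper_force: 59.0
pos [ 552.6 -217.6   23.1] yawx -147.06 tilt [ 0.1  -0.03] J [-0.38  0.21 -0.09  1.27  0.   -0.95] t 29.0
units [0.007 0.001 0.083] turn z [np.float64(-0.0)]
```

```bash
python3 -m handwheel '[[0,0,0,0,0,0,0],[0,0,0,-0.8,0,0,0],[0,0,0,-2,0,0,0],[0,0,0,-3,0,0,0],[0,0,0,-3.8,0,0,0],[0,0,0,-3.8,0,0,0],[0,0,0,-3.8,0,0,0],[0,0,0,-3.8,0,0,0],[0,0,0,-3.8,0,0,0]]' 
python3 go.py 481.2 106.4 60 -145.85
```

```text
time: 29.9
position: [551.4, -217.2, 115.2]
tcp_rot: [[-0.839, -0.544, -0.002], [-0.544, 0.839, 0.001], [0.001, 0.002, -1.0]]
ft_force: [0.5, -0.0, -2.4]
opening: 0.327
gripper_force: 59.5
pos [ 551.4 -217.2  115.2] yawx -147.06 tilt [-0.12  0.05] J [-0.38  0.18  0.05  1.45 -0.   -0.95] t 29.9
units [-4.687 12.386  2.225] turn z [np.float64(-0.2)]
```

```bash
python3 -m handwheel '[[0,-0.5,1.2,0,0,0,0],[0,-1.1,2.9,0,0,0,0],[0,-1.8,4.7,0,0,0,-0.1],[0,-2.5,6.5,0,0,0,-0.1],[0,-3.2,8.3,0,0,0,-0.2],[0,-3.9,10.1,0,0,0,-0.2],[0,-4.5,11.8,0,0,0,-0.2],[0,-4.69,12.39,0,0,0,-0.2],[0,-4.69,12.39,0,0,0,-0.2],[0,-4.69,12.39,0,0,0,-0.2]]' | sed -n 1,4p
python3 -m handwheel '[[0,0,0,1,0,0,0],[0,0,0,2,0,0,0],[0,0,0,2.5,0,0,0],[0,0,0,2.5,0,0,0],[0,0,0,2.5,0,0,0],[0,0,0,2.5,0,0,0],[0,0,0,2.5,0,0,0]]' 
python3 go.py 481.2 106.4 25 -145.85; python3 snap.py w5
python3 - <<'E'
from geo import *
W=cloud(load("w5"));q=W[(W[...,2]>-5)&(W[...,2]<3)&(abs(W[...,0]-430)<40)&(abs(W[...,1]-170)<40)];print("bench",np.median(q,0) if len(q) else 0)
E
```

```text
time: 30.9
position: [481.7, 106.1, 116.3]
tcp_rot: [[-0.827, -0.562, -0.001], [-0.562, 0.827, -0.001], [0.001, -0.0, -1.0]]
ft_force: [0.9, -0.9, -2.6]
time: 31.6
position: [482.7, 106.3, 55.4]
tcp_rot: [[-0.828, -0.561, 0.002], [-0.561, 0.828, 0.0], [-0.002, -0.001, -1.0]]
ft_force: [0.8, 0.3, -2.6]
opening: 0.332
gripper_force: 60.0
pos [482.7 106.3  55.4] yawx -145.87 tilt [0.1  0.02] J [ 0.22 -0.04 -0.3   1.32 -0.   -0.38] t 31.6
units [0.047 0.038 1.216] turn z [np.float64(-0.0)]
bench [424.74670961 170.36099144   0.45490906]
```

```bash
python3 -m handwheel '[[0,0,0,0.4,0,0,0],[0,0,0,0.8,0,0,0],[0,0,0,1,0,0,0],[0,0,0,1,0,0,0],[0,0,0,1,0,0,0],[0,0,0,1,0,0,0],[0,0,0,1,0,0,0],[0,0,0,1,0,0,0],[0,0,0,1,0,0,0],[0,0,0,1,0,0,0]]' | sed -n 2,4p
python3 go.py 481.2 106.4 25 -145.85; python3 snap.py w5
python3 -c "
import cv2
a=cv2.imread('pics/w5.png')[120:480,120:520];cv2.imwrite('pics/w5c.png',cv2.resize(a,None,fx=1.6,fy=1.6))"
```

```text
position: [482.0, 106.2, 29.4]
tcp_rot: [[-0.828, -0.561, 0.0], [-0.561, 0.828, 0.0], [-0.0, -0.0, -1.0]]
ft_force: [-0.8, -0.2, -3.0]
pos [482.  106.2  29.4] yawx -145.86 tilt [0.01 0.  ] J [ 0.22 -0.03 -0.33  1.27  0.   -0.38] t 32.6
units [0.023 0.024 0.175] turn z [np.float64(-0.0)]
```

View pics/w5c.png

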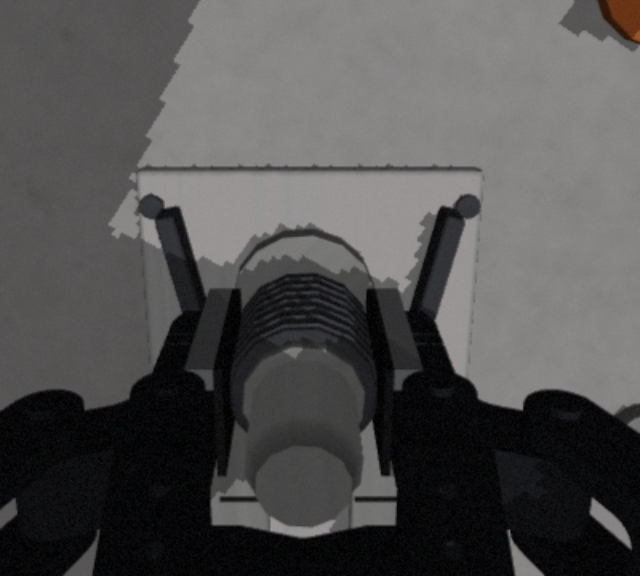

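The fresh gauge is over the apron with its foot between the guides. The guides' midline is at about (310) against the gauge's (303), so I'll shift about 1 mm to the right and enter the mouth slowly.

```bash
python3 -m handwheel '[[0,0,0.04,0.14,0,0,0],[0,0,0.04,0.14,0,0,0],[0,-0.4,0.04,0.14,0,0,0],[0,-0.8,0.04,0.14,0,0,0],[0,-1.2,0.04,0.14,0,0,0],[0,-1.6,0.04,0.14,0,0,0],[0,-2,0.04,0.14,0,0,0],[0,-2.4,0.04,0.14,0,0,0],[0,-2.4,0.04,0.14,0,0,0],[0,-2.4,0.04,0.14,0,0,0]]' 
python3 go.py 617.7 199 25 -145.85
```

```text
time: 33.7
position: [530.9, 140.8, 25.5]
tcp_rot: [[-0.828, -0.561, -0.001], [-0.561, 0.828, -0.0], [0.001, 0.0, -1.0]]
ft_force: [-0.3, -0.1, -1.8]
opening: 0.332
gripper_force: 60.0
pos [530.9 140.8  25.5] yawx -145.85 tilt [-0.04 -0.01] J [ 0.26  0.11 -0.2   1.26 -0.   -0.34] t 33.7
units [-4.179 -0.021  0.018] turn z [np.float64(0.0)]
```

```bash
python3 -m handwheel '[[0,-0.4,0,0,0,0,0],[0,-1,0,0,0,0,0],[0,-1.7,0,0,0,0,0],[0,-2.4,0,0,0,0,0],[0,-3.1,0,0,0,0,0],[0,-3.7,0,0,0,0,0],[0,-4.18,0,0,0,0,0],[0,-4.18,0,0,0,0,0],[0,-4.18,0,0,0,0,0],[0,-4.18,0,0,0,0,0]]' 
python3 -m handwheel '[[0,0,0,0.04,0,0,0],[0,0,0,0.08,0,0,0],[0,0,0,0.08,0,0,0],[0,0,0,0.08,0,0,0],[0,0,0,0.08,0,0,0]]' 
python3 go.py 617.4 199.3 25 -145.85; python3 snap.py w6
python3 -c "
import cv2
a=cv2.imread('pics/w6.png')[120:480,120:520];cv2.imwrite('pics/w6c.png',cv2.resize(a,None,fx=1.6,fy=1.6))"
```

```text
time: 34.7
position: [617.1, 199.1, 25.7]
tcp_rot: [[-0.828, -0.561, -0.0], [-0.561, 0.828, -0.0], [0.0, 0.0, -1.0]]
ft_force: [-0.3, 0.1, -2.2]
opening: 0.333
gripper_force: 60.0
time: 35.2
position: [617.4, 199.2, 25.1]
tcp_rot: [[-0.828, -0.561, 0.001], [-0.561, 0.828, 0.0], [-0.001, -0.0, -1.0]]
ft_force: [-5.2, -1.9, 6.0]
opening: 0.329
gripper_force: 61.0
pos [617.4 199.2  25.1] yawx -145.87 tilt [0.05 0.01] J [ 0.31  0.34  0.07  1.3  -0.   -0.28] t 35.2
units [-0.002  0.005  0.006] turn z [np.float64(-0.0)]
```

View pics/w6c.png

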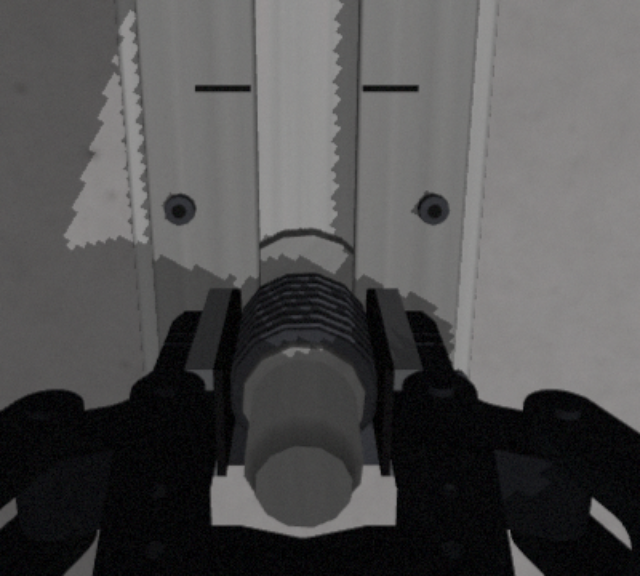

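The fresh gauge is at the closed end between the lips. The middle place's mark is visible at crop row 88, so I'll use it to check position along the lane.

```bash
python3 - <<'E'
from geo import *
f=load("w6");th=np.radians(34.15);a=np.array([np.cos(th),np.sin(th)]);n=np.array([-a[1],a[0]])
for u,v in ((197,88),(249,88),(364,88),(418,88),(180,210),(433,209)):
    q=plane(f,(u/1.6+120,v/1.6+120),20)[:2];print((q@a).round(1),(q@n).round(1))
p=np.array([617.4,199.2]);print("tcp",p@a,p@n)
E
python3 -m handwheel '[[40,0,0,0,0,0,0],[60,0,0,0,0,0,0],[85,0,0,0,0,0,0],[85,0,0,0,0,0,0],[85,0,0,0,0,0,0]]' | sed -n 2,6p
```

```text
568.5 -205.6
568.5 -194.4
568.5 -169.6
568.5 -158.0
596.1 -210.8
596.0 -153.2
tcp 622.7653840005578 -181.73243103705448
position: [617.6, 199.4, 23.7]
tcp_rot: [[-0.828, -0.561, -0.0], [-0.561, 0.828, 0.0], [0.0, 0.0, -1.0]]
ft_force: [-0.4, 0.2, 0.2]
opening: 0.994
gripper_force: 0.0
```

```bash
python3 -m handwheel '[[85,0,0,-1,0,0,0],[85,0,0,-2.5,0,0,0],[85,0,0,-4,0,0,0],[85,0,0,-4.7,0,0,0],[85,1,0,-4.7,0,0,0],[85,2.5,0,-4.7,0,0,0],[85,4,0,-4.7,0,0,0],[85,4,0,-4.7,0,0,0],[85,4,0,-4.7,0,0,0],[85,4,0,-4.7,0,0,0]]' | sed -n 2,6p
python3 snap.py w7
python3 - <<'E'
from geo import *
W=cloud(load("w7"))
m=(W[...,2]>64)&(W[...,2]<84)&(W[...,0]<660)&(W[...,0]>510)&(W[...,1]>-30)&(W[...,1]<240)
k,l,st,c=cv2.connectedComponentsWithStats(m.astype(np.uint8))
for i in range(1,k):
    if st[i,4]>15:
        q=W[l==i];t=q[q[:,2]>np.percentile(q[:,2],90)-2.5];print(st[i],((t.min(0)+t.max(0))/2).round(1),len(t))
W=cloud(load("t2"));m=(W[...,2]>64)&(W[...,2]<84)&(abs(W[...,0]-535)<40)&(abs(W[...,1]-10)<40);q=W[m];print("hex",((q.min(0)+q.max(0))/2).round(1),len(q))
E
python3 go.py 535 10 140 -145.85
```

```text
position: [535.5, 143.6, 141.5]
tcp_rot: [[-0.828, -0.561, 0.001], [-0.561, 0.828, 0.0], [-0.001, -0.0, -1.0]]
ft_force: [0.1, -0.0, 0.1]
opening: 0.994
gripper_force: 0.0
[ 67 100  30  25 593] [535.8   9.5  72.5] 360
[ 293  396   34   42 1082] [617.6 198.1  78.6] 540
hex [535.9   8.6  69.1] 270
pos [535.5 143.7 141.3] yawx -145.85 tilt [0.03 0.01] J [ 0.26  0.08 -0.    1.49  0.   -0.33] t 36.8
units [ 3.02  -4.414  0.052] turn z [np.float64(0.0)]
```

```bash
python3 -m handwheel '[[85,1,-1.5,0,0,0,0],[85,2,-3,0,0,0,0],[85,3.02,-4.42,0,0,0,0],[85,3.02,-4.42,0,0,0,0],[85,3.02,-4.42,0,0,0,0],[85,3.02,-4.42,1.3,0,0,0],[85,3.02,-4.42,2.8,0,0,0],[85,3.02,-4.42,4.2,0,0,0],[85,3.02,-4.42,4.94,0,0,0],[85,3.02,-4.42,4.94,0,0,0]]' | sed -n 2,4p
python3 -m handwheel '[[85,0,0,0,0,0,0],[85,0,0,0,0,0,0],[85,0,0,0,0,0,0],[0,0,0,0,0,0,0],[0,0,0,0,0,0,0],[0,0,0,0,0,0,0],[0,0,0,0,0,0,0],[0,0,0,0,0,0,0],[0,0,0,0,0,0,0]]' 
python3 -m handwheel '[[0,0,0,-0.5,0,0,0],[0,0,0,-1.5,0,0,0],[0,0,0,-2.5,0,0,0],[0,0,0,-2.5,0,0,0],[0,0,0,-2.5,0,0,0],[0,0,0,-2.5,0,0,0]]' 
python3 go.py 480.8 106.6 60 -145.85
```

```text
position: [532.7, 10.8, 14.7]
tcp_rot: [[-0.827, -0.563, -0.005], [-0.563, 0.827, 0.0], [0.004, 0.003, -1.0]]
ft_force: [-0.7, 0.7, 0.7]
time: 38.7
position: [534.5, 9.4, 18.1]
tcp_rot: [[-0.828, -0.561, 0.001], [-0.561, 0.828, 0.0], [-0.0, -0.0, -1.0]]
ft_force: [0.0, 0.0, 4.1]
opening: 0.266
gripper_force: 59.1
time: 39.3
position: [533.7, 9.4, 79.3]
tcp_rot: [[-0.828, -0.561, -0.002], [-0.561, 0.828, -0.0], [0.001, 0.001, -1.0]]
ft_force: [-0.2, -0.6, -1.7]
opening: 0.261
gripper_force: 58.8
pos [533.7   9.4  79.3] yawx -145.86 tilt [-0.09 -0.  ] J [ 0.02  0.05 -0.16  1.37  0.   -0.58] t 39.3
units [-0.431  4.405  0.776] turn z [np.float64(-0.0)]
```

```bash
python3 -m handwheel '[[0,-0.1,1.2,0,0,0,0],[0,-0.2,2.6,0,0,0,0],[0,-0.3,3.8,0,0,0,0],[0,-0.41,4.41,0,0,0,0],[0,-0.41,4.41,0,0,0,0],[0,-0.41,4.41,0.7,0,0,0],[0,-0.41,4.41,1.5,0,0,0],[0,-0.41,4.41,2,0,0,0],[0,-0.41,4.41,2,0,0,0],[0,-0.41,4.41,2,0,0,0]]' | sed -n 2,4p
python3 -m handwheel '[[0,0,0,0,0,0,0],[0,0,0,0,0,0,0],[0,0,0,0,0,0,0],[0,0,0,0,0,0,0]]' | sed -n 2,4p
python3 go.py 481 106.6 25 -145.85
```

```text
position: [480.9, 106.1, 30.3]
tcp_rot: [[-0.828, -0.561, -0.001], [-0.561, 0.828, -0.0], [0.001, 0.0, -1.0]]
ft_force: [-0.1, -0.3, -0.3]
position: [481.1, 106.5, 30.6]
tcp_rot: [[-0.828, -0.561, 0.001], [-0.561, 0.828, 0.0], [-0.001, -0.0, -1.0]]
ft_force: [-0.4, 1.0, -1.8]
pos [481.1 106.5  30.6] yawx -145.85 tilt [0.03 0.01] J [ 0.22 -0.03 -0.33  1.27  0.   -0.38] t 40.7
units [0.002 0.006 0.226] turn z [np.float64(-0.0)]
```

```bash
python3 -m handwheel '[[0,0,0,0.18,0,0,0],[0,0,0,0.18,0,0,0],[0,-0.4,0,0.18,0,0,0],[0,-0.8,0,0.18,0,0,0],[0,-1.3,0,0.18,0,0,0],[0,-1.8,0,0.18,0,0,0],[0,-2.3,0,0.18,0,0,0],[0,-2.8,0,0.18,0,0,0],[0,-3.3,0,0.18,0,0,0],[0,-3.8,0,0.18,0,0,0]]' | sed -n 2,4p
python3 -m handwheel '[[0,-0.4,0,0,0,0,0],[0,-0.64,0,0,0,0,0],[0,-0.64,0,0,0,0,0],[0,-0.64,0,0.04,0,0,0],[0,-0.64,0,0.08,0,0,0],[0,-0.64,0,0.08,0,0,0],[0,-0.64,0,0.08,0,0,0],[0,-0.64,0,0.08,0,0,0]]' 
python3 go.py 572.9 168.9 25 -145.85
```

```text
position: [560.5, 160.5, 25.5]
tcp_rot: [[-0.828, -0.561, -0.0], [-0.561, 0.828, -0.0], [0.0, 0.0, -1.0]]
ft_force: [0.9, 0.8, -0.7]
time: 42.5
position: [572.6, 168.6, 24.1]
tcp_rot: [[-0.828, -0.561, 0.0], [-0.561, 0.828, -0.0], [-0.0, -0.0, -1.0]]
ft_force: [-1.5, -0.9, 3.2]
opening: 0.264
gripper_force: 59.4
pos [572.6 168.6  24.1] yawx -145.87 tilt [ 0. -0.] J [ 0.29  0.22 -0.08  1.27 -0.   -0.31] t 42.5
units [-0.018  0.005 -0.036] turn z [np.float64(-0.0)]
```

```bash
python3 -m handwheel '[[40,0,0,0,0,0,0],[60,0,0,0,0,0,0],[85,0,0,0,0,0,0],[85,0,0,0,0,0,0],[85,0,0,-1,0,0,0],[85,0,0,-2.5,0,0,0],[85,0,0,-4,0,0,0],[85,0,0,-4.7,0,0,0],[85,0,0,-4.7,0,0,0],[85,0,0,-4.7,0,0,0]]' | sed -n 2,4p
python3 go.py 470 222 140 -145.85
```

```text
position: [572.8, 168.7, 140.9]
tcp_rot: [[-0.828, -0.561, 0.0], [-0.561, 0.828, 0.0], [-0.0, -0.0, -1.0]]
ft_force: [-0.3, -0.5, -0.4]
pos [572.8 168.7 140.9] yawx -145.86 tilt [0. 0.] J [ 0.29  0.18  0.11  1.5   0.   -0.31] t 43.5
units [2.209 4.072 0.035] turn z [np.float64(-0.0)]
```

```bash
python3 -m handwheel '[[85,0.7,1.3,0,0,0,0],[85,1.5,2.7,0,0,0,0],[85,2.21,4.07,0,0,0,0],[85,2.21,4.07,0,0,0,0],[85,2.21,4.07,0,0,0,0],[85,2.21,4.07,1.3,0,0,0],[85,2.21,4.07,2.8,0,0,0],[85,2.21,4.07,4.2,0,0,0],[85,2.21,4.07,4.94,0,0,0],[85,2.21,4.07,4.94,0,0,0]]' | sed -n 2,4p
python3 -m handwheel '[[85,0,0,0,0,0,0],[85,0,0,0,0,0,0],[85,0,0,0,0,0,0],[0,0,0,0,0,0,0],[0,0,0,0,0,0,0],[0,0,0,0,0,0,0],[0,0,0,0,0,0,0],[0,0,0,0,0,0,0],[0,0,0,0,0,0,0]]' 
python3 -m handwheel '[[0,0,0,-0.5,0,0,0],[0,0,0,-1.5,0,0,0],[0,0,0,-2.5,0,0,0],[0,0,0,-2.5,0,0,0],[0,0,0,-2.5,0,0,0],[0,0,0,-2.5,0,0,0],[0,0,0,-2.5,0,0,0]]' 
python3 go.py 481 106.6 60 -145.85
```

```text
position: [468.4, 220.3, 13.8]
tcp_rot: [[-0.828, -0.56, -0.006], [-0.56, 0.828, -0.003], [0.006, 0.001, -1.0]]
ft_force: [-0.6, 0.0, 0.8]
time: 45.4
position: [470.1, 222.1, 18.0]
tcp_rot: [[-0.828, -0.561, 0.0], [-0.561, 0.828, 0.0], [-0.0, 0.0, -1.0]]
ft_force: [-0.9, 0.4, 1.9]
opening: 0.191
gripper_force: 58.5
time: 46.1
position: [469.4, 221.7, 79.3]
tcp_rot: [[-0.828, -0.561, -0.002], [-0.561, 0.828, -0.001], [0.002, 0.0, -1.0]]
ft_force: [0.1, 0.4, 0.1]
opening: 0.191
gripper_force: 58.5
pos [469.4 221.7  79.3] yawx -145.86 tilt [-0.09 -0.04] J [ 0.44  0.01 -0.2   1.37  0.   -0.15] t 46.1
units [ 2.198 -4.07   0.774] turn z [np.float64(-0.0)]
```

```bash
python3 -m handwheel '[[0,0.6,-1.1,0,0,0,0],[0,1.3,-2.4,0,0,0,0],[0,1.9,-3.5,0,0,0,0],[0,2.22,-4.07,0,0,0,0],[0,2.22,-4.07,0,0,0,0],[0,2.22,-4.07,0.7,0,0,0],[0,2.22,-4.07,1.5,0,0,0],[0,2.22,-4.07,2,0,0,0],[0,2.22,-4.07,2,0,0,0],[0,2.22,-4.07,2,0,0,0]]' | sed -n 2,4p
python3 -m handwheel '[[0,0,0,0,0,0,0],[0,0,0,0,0,0,0],[0,0,0,0,0,0,0],[0,0,0,0,0,0,0]]' | sed -n 2,4p
python3 go.py 528.5 138.7 25 -145.85
```

```text
position: [481.0, 107.0, 30.4]
tcp_rot: [[-0.827, -0.562, -0.0], [-0.562, 0.827, -0.0], [0.0, 0.0, -1.0]]
ft_force: [0.0, 1.0, -0.7]
position: [481.3, 106.6, 30.6]
tcp_rot: [[-0.828, -0.561, 0.001], [-0.561, 0.828, 0.0], [-0.001, -0.0, -1.0]]
ft_force: [0.6, 0.3, -1.2]
pos [481.3 106.6  30.6] yawx -145.86 tilt [0.03 0.01] J [ 0.22 -0.03 -0.33  1.27 -0.   -0.38] t 47.5
units [-2.283  0.004  0.227] turn z [np.float64(-0.0)]
```

```bash
python3 -m handwheel '[[0,0,0,0.18,0,0,0],[0,0,0,0.18,0,0,0],[0,-0.4,0,0.18,0,0,0],[0,-0.8,0,0.18,0,0,0],[0,-1.2,0,0.18,0,0,0],[0,-1.6,0,0.18,0,0,0],[0,-2,0,0.18,0,0,0],[0,-2.28,0,0.18,0,0,0],[0,-2.28,0,0.18,0,0,0],[0,-2.28,0,0.18,0,0,0]]' | sed -n 2,4p
python3 -m handwheel '[[0,0,0,0.04,0,0,0],[0,0,0,0.08,0,0,0],[0,0,0,0.08,0,0,0],[0,0,0,0.08,0,0,0],[0,0,0,0.08,0,0,0]]' 
python3 -m handwheel '[[40,0,0,0,0,0,0],[60,0,0,0,0,0,0],[85,0,0,0,0,0,0],[85,0,0,0,0,0,0],[85,0,0,-1,0,0,0],[85,0,0,-2.5,0,0,0],[85,0,0,-4,0,0,0],[85,0,0,-5.5,0,0,0],[85,0,0,-5.5,0,0,0],[85,0,0,-5.5,0,0,0]]' | sed -n 2,4p
python3 snap.py w8; python3 snap.py side9 side; python3 snap.py scene9 scene;python3 - <<'E'
from geo import *
th=np.radians(34.15);a=np.array([np.cos(th),np.sin(th)]);n=np.array([-a[1],a[0]])
W=cloud(load("w8"))
m=(W[...,2]>64)&(W[...,2]<84)&(W[...,0]<660)&(W[...,0]>490)&(W[...,1]>80)&(W[...,1]<240)
k,l,st,c=cv2.connectedComponentsWithStats(m.astype(np.uint8))
for i in range(1,k):
    if st[i,4]>15:
        q=W[l==i];t=q[q[:,2]>np.percentile(q[:,2],90)-2.5];p=((t.min(0)+t.max(0))/2);print(st[i],p.round(1),(p[:2]@a).round(1),(p[:2]@n).round(1))
E
```

```text
position: [528.2, 138.6, 25.6]
tcp_rot: [[-0.828, -0.561, -0.001], [-0.561, 0.828, -0.0], [0.001, 0.0, -1.0]]
ft_force: [-0.3, -0.2, -1.6]
time: 49.0
position: [528.2, 138.4, 24.1]
tcp_rot: [[-0.828, -0.561, 0.0], [-0.561, 0.828, -0.0], [-0.0, -0.0, -1.0]]
ft_force: [-2.5, -1.0, 3.9]
opening: 0.189
gripper_force: 58.8
position: [528.8, 138.7, 162.0]
tcp_rot: [[-0.828, -0.561, 0.002], [-0.561, 0.828, 0.0], [-0.002, -0.001, -1.0]]
ft_force: [0.8, 0.2, -0.6]
[304 240  12  17 159] [529.5 138.2  76.2] 515.8 -182.9
[300 320  20  27 422] [574.1 168.2  78.1] 569.6 -183.1
[295 387  31  38 907] [617.7 198.3  78.4] 622.5 -182.7
```

View pics/w8.png

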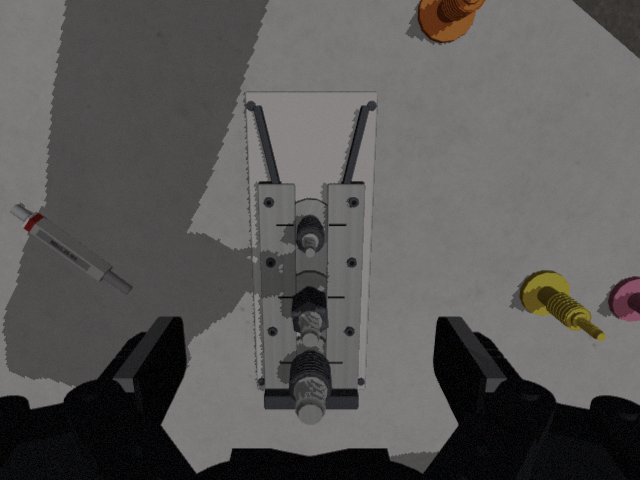

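View pics/scene9.png

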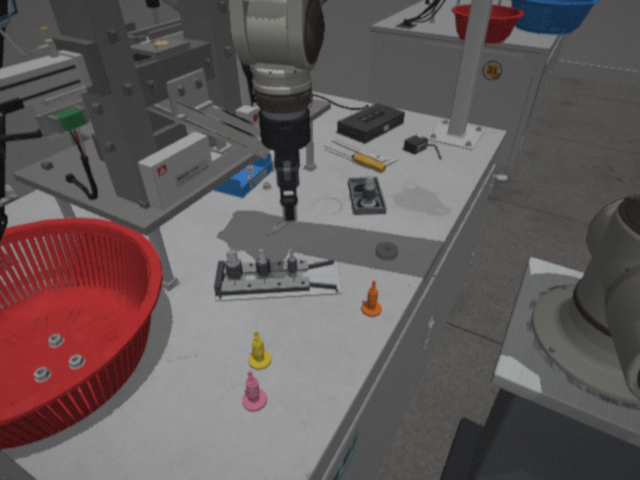

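The wrist view shows slim, hex and big at (311,232), (311,298) and (311,375), all on their engraved lines and upright. The scene view shows the worn gauge standing in the tray pocket at (370,190). The ring (387,250), the plug gauge and the decoys haven't been touched. The gripper is clear at 162 mm, so I'm handing in.

```bash
python3 -m handwheel '[[85,0,0,0,0,0,0],[85,0,0,0,0,0,0],[85,0,0,0,0,0,0]]' | sed -n 1,2p; python3 -c "
from rig import close_job; print(close_job())"
```

```text
time: 50.45
position: [528.1, 138.5, 160.8]
the job is handed in; nothing more can be done
None
```

The job is done and handed in at about 50 s: the worn gauge is in the tray's formerly empty pocket, the fresh one is at the rail's closed end, and the hex and slim gauges are back in the middle and front places, all upright and released.

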